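# Fill the sample tray and scan it in

### The arm

A 6-joint arm with a two-finger parallel gripper is mounted at the origin on the work surface. World frame = base frame: x ahead of the robot, y to its left, z up, the work surface at z = 0. Lengths are in m, angles in degrees, forces in N, time in s.
With the tool pointing down it reaches from about 0.275 to 0.825 m from the base axis. Payload 4.9 kg.
Tool frame: the origin (TCP) lies on the front face of the gripper's body, between the roots of the fingers; the fingertips stand 73 mm ahead of it and the grasp point (between the pads) lies 54 mm ahead of it; z points along the fingers, x is the direction in which the jaws open and shut, and the axes are right-handed (so a half turn about z gives the same grasp; the last joint's range is limited). The gripper opens to 85 mm and grips with 20 to 120 N. Pads are 22 mm wide; open, the fingers measure 114 mm over their backs; the gripper's body (76 mm by 85 mm) begins 54 mm behind the grasp point. The pads swing forward as they close: fully open they stand 13 mm farther back than shut.
Start: joints at [-80.168, 18.69, -11.035, 60.275, 0, 82.311], TCP at [0.166, -0.524, 0.304] pointing down, gripper open.
Joint ranges: [-152.03, 152.03], [-55.5, 102.48], [-74.3, 77.21], [-110.64, 120.58], [-84.22, 78.4], [-180, 180]. Speed limits (degrees/s): [147.25, 147.25, 180, 180, 180, 180].

### API

Orientations are given as a 3x3 rotation matrix whose columns are the frame's x, y, z axes.
In Python, from rig import r, viewer, workorder gives the robot as it stands. The module is installed in compiled form; this text tells all that it offers.
- The arm moves only by the shell command python3 -m crank 'ROWS'. ROWS is JSON, a list of rows, each an object of numbers: "x", "y", "z": the shift along the tool's x, y, z in units of 40 mm (1.0 is 40 mm); "rx", "ry", "rz": the turn, a rotation vector about the tool's x, y, z in units of 5 degrees (1.0 is 5 degrees); "fingers": the opening in per cent of the stroke, from 0 (shut) to 100 (fully open). In form: [{"x": .., "y": .., "z": .., "rx": .., "ry": .., "rz": .., "fingers": ..}, ...]. A call has 1 to 10 rows; each row shifts and turns the commanded pose from where the row before left it, along the tool's axes as they then stand; what a row does not reach is not made up. A row lasts 1/10 s, in which the tool goes at most 50 mm and 8.59 degrees, less where a joint would pass 70% of its speed; a pose out of reach is approached as far as the arm can. A call is refused whole if a number of a shift passes 1 or a number of a turn 1, either way. A call with a gripper value outside its range is refused whole. The fingers move at their own pace and stop on an object; the grip force is fixed at half the most. Time passes only in rows, so rows that do not move let the fingers close. It gives the time, the measured TCP pose, the force and the opening at its end, in the units of the state.
- r.observe(): the state, without advancing time (a new reading comes with each control period).
- viewer.get_image(name): name is "scene" or "side" or "wrist"; returns the picture (384x512x3 uint8, red, green, blue); there is no depth.
- viewer.camera_info(name): a dict with "fx", "fy", "cx", "cy" (pixels), "k1" (the pictures are not rectified: a ray, as slopes to the right and down, at radius r is drawn at 1 + k1 r^2 times it, then the intrinsics apply), "pose" (4x4, takes a point from camera to world coordinates). Camera axes: x right, y down, z forward; pixel columns grow to the right and rows downward; lengths in m; the calibration is good to about 2 mm. A picture is of the moment at which its call begins: read the wrist's pose just before it. camera_info takes no time and is no camera call; for the wrist camera it gives the pose at the moment of the call.
- workorder.finish_job(): hands the job in, once; it reports no verdict.
The state is a dict: "time_s": time; "q": joint angles; "qd": joint speeds; "effort": joint torques, N m; "tcp_pos": TCP position; "tcp_rot": TCP orientation; "wrist_force": force on the tool from outside, world axes, zero at the start; "wrist_torque": the same for the moment, N m; "grip_width": finger opening in m.
Only numpy, scipy, OpenCV 4.12 (cv2) and the standard library are available. Lean on these libraries where they do the work, as an engineer would, in place of code of your own. Each camera call takes 0.05 s, during which the arm holds its last target. There are 200 camera calls.

### The job

Stand the two loose sample pots in the two empty compartments of the tray, keeping every pot upright. Then log the full tray: take the hand scanner from its cradle, aim its window squarely at the middle of the leaning barcode label from about 7 cm away, hold it quite still there for a full second, and lay it back in its cradle, facing the same way as before. Leave the other pots in their compartments and everything else where it is.

Things in the scene. Friction and masses are not known exactly. Their poses are not given: they have to be found in the camera images.
- tray: low aluminium sample tray, fixed to the bench, 144 x 214 mm, floor 5 mm thick; 14 mm high rims and dividers (4 mm thick) make 2 compartments across its x and 3 along its y, each 66 mm square inside, centres 70 mm apart; a small leaning label plate stands off its +y end. Origin under its centre, z up
- label (a point): middle of the barcode label (54 x 34 mm, white with black bars) on the leaning plate (62 x 42 mm, its middle 72 mm above the bench) at the tray's +y end; x points straight out of the label, away from the tray and 25 degrees upward, y is level, z runs up the label
- pad_a: thin white paper disc, 52 mm across, lying in one of the tray's two empty compartments; origin in its centre on the tray floor, within 3 mm of the middle of the compartment
- pad_b: the same paper disc in the other empty compartment
- pot_1: loose screw-cap sample pot, white, 38 mm across and 57 mm high, its grey cap 42 mm across and 15 mm high; origin at the centre of its underside, z up
- pot_2: a second loose pot, identical; origin at the centre of its underside, z up
- traypot_a: identical pot that already stands in a compartment of the tray; origin at the centre of its underside, z up
- traypot_b: identical pot that already stands in a compartment of the tray; origin at the centre of its underside, z up
- traypot_c: identical pot that already stands in a compartment of the tray; origin at the centre of its underside, z up
- traypot_d: identical pot that already stands in a compartment of the tray; origin at the centre of its underside, z up
- scanner: hand scanner of grey plastic: a straight bar 115 mm long, 30 mm wide and 34 mm high (body x from -65 to +50 mm) with a head 50 mm wide and 25 mm long at its +x end; lies in the cradle; 0.11 to 0.23 kg, balanced near its origin. Origin 75 mm behind the head's front face, in the middle of the underside; x points out of the window along the beam, z up
- window (a point): middle of the scanner's dark window, on the front face of its head, 17 mm above the scanner's underside; axes as the scanner, the beam leaves along x
- cradle: black scanner cradle, fixed: a base 110 x 62 mm with two rests (12 mm thick, at x = -38 and +38 mm) whose tops, 30 mm above the bench, carry the scanner's bar; flared cheeks 48 mm high beside it, 35 mm apart at the foot and 49 mm at the top. The scanner's head overhangs at the cradle's +x end, their origins in line. Origin under its centre, z up
- tape: bystander: roll of tape lying flat, 60 mm across, 19 mm high; origin under its centre
- dishes: bystander: stack of three clear dishes, 57 mm across, 38 mm high; origin under its centre
- weight: bystander: steel balance weight with a knob, 38 mm across, 43 mm high; origin under its centre
- wash_bottle: bystander: white wash bottle, 62 mm across, 190 mm high; origin under its centre
- flask: bystander: conical glass flask, 66 mm across, 108 mm high; origin under its centre
- timer: bystander: bench timer, 65 mm square, 18 mm high; origin under its centre
- tip_box: fixed bystander: grey box of tips with a clear lid, 85 x 125 mm (x, y), 66 mm high; origin under its centre
Things that resemble listed ones, but are neither listed nor needed, are in the scene too. Leave any pink look-alike of the pot_2 alone.

How it is judged:
By the outcome, as a careful person would: the job done as asked, in the order asked, and still so for the second after the job is handed in, with the robot touching nothing.
It also fails if it takes over 72 s, if anything falls off the work surface, if the arm or the gripper's body presses on something with over 40 N, if the wrist force passes 120 N, or if a joint passes its speed limit or range.

## Working session

There is one attempt and no reset: what is moved stays moved. The work goes in short steps, Python scripts to look and compute and a shell command to move; the robot and the scene stay as the last step left them, time stands still between calls to the robot, and variables do not carry over. Pictures are saved under pics/ and viewed, about 8 in all and at most 12, crops included, and the job is handed in when it is done.

```bash
mkdir -p pics; cat > h.py <<'E'
import numpy as np, cv2
from rig import r, viewer, workorder
def shot(name,fn=None):
    ci=viewer.camera_info(name); im=viewer.get_image(name)
    if fn: cv2.imwrite('pics/'+fn,im[:,:,::-1])
    return im,ci
def ray(ci,u,v):
    a=(u-ci['cx'])/ci['fx'];b=(v-ci['cy'])/ci['fy'];x,y=a,b
    for _ in range(20):
        s=1+ci['k1']*(x*x+y*y);x,y=a/s,b/s
    P=np.array(ci['pose']);return P[:3,3],P[:3,:3]@np.array([x,y,1])
def onz(ci,u,v,z):
    o,d=ray(ci,u,v);return o+d*(z-o[2])/d[2]
def proj(ci,p):
    P=np.array(ci['pose']);c=P[:3,:3].T@(np.asarray(p)-P[:3,3]);x,y=c[:2]/c[2];s=1+ci['k1']*(x*x+y*y)
    return ci['cx']+ci['fx']*x*s,ci['cy']+ci['fy']*y*s
def tri(ci1,p1,ci2,p2):
    o1,d1=ray(ci1,*p1);o2,d2=ray(ci2,*p2)
    t=np.linalg.lstsq(np.c_[d1,-d2],o2-o1,rcond=None)[0]
    a=o1+t[0]*d1;b=o2+t[1]*d2;return (a+b)/2,np.linalg.norm(a-b)
E
python3 - <<'E'
from h import *
import json
np.set_printoptions(precision=4,suppress=True)
ims=[]
for n in('scene','side','wrist'):
    im,ci=shot(n,n+'0.png');ims.append(im)
    print(n,ci['fx'],ci['cx'],ci['cy'],ci['k1'],np.array(ci['pose']).tolist())
s=r.observe();print(s['tcp_pos'],s['tcp_rot'],s['grip_width'],s['time_s'])
for n,i in zip(('scene','side'),ims):
    cv2.imwrite(f'pics/{n}0b.png',cv2.resize(i[:,:,::-1],(800,600),interpolation=cv2.INTER_CUBIC))
E
```

```text
scene 386.40750391652165 254.34174009852953 192.36725937304956 -0.0359496990488436 [[0.12404007095175462, 0.7614673586007455, -0.6362244278427913, 1.2225459312764448], [0.9922471753006429, -0.09019606346529292, 0.08549978504803549, -0.08909641982370209], [0.007720356609580975, -0.6418972907879955, -0.7667517617670352, 0.9034264643415894], [0.0, 0.0, 0.0, 1.0]]
side 404.93018634846123 252.2323472705327 188.07068331241555 -0.14857449687738086 [[-0.7246638076793784, -0.5191702919838641, 0.45312754690154733, 0.10589105171311262], [-0.6889234452109781, 0.5308278067052002, -0.4935649159605888, 0.47712939809714316], [0.015711539652794194, -0.6698388220683656, -0.7423402858337966, 0.825546662924426], [0.0, 0.0, 0.0, 1.0]]
wrist 323.34698239501597 261.6738950681227 195.03070033918655 -0.05176176890306528 [[0.30058743024101686, -0.9179763051724859, -0.2587792494056907, 0.2299322104341946], [-0.9537519869612945, -0.28990381124060316, -0.07945393379534513, -0.504384041403701], [-0.002084262095822052, 0.2706940770871126, -0.962663166679536, 0.37407422027081705], [0.0, 0.0, 0.0, 1.0]]
[ 0.1655 -0.5241  0.3033] [[ 0.301  -0.9536 -0.0002]
 [-0.9536 -0.301   0.0013]
 [-0.0013 -0.0002 -1.    ]] 0.08557334470307665 0.15
```

View pics/scene0b.png

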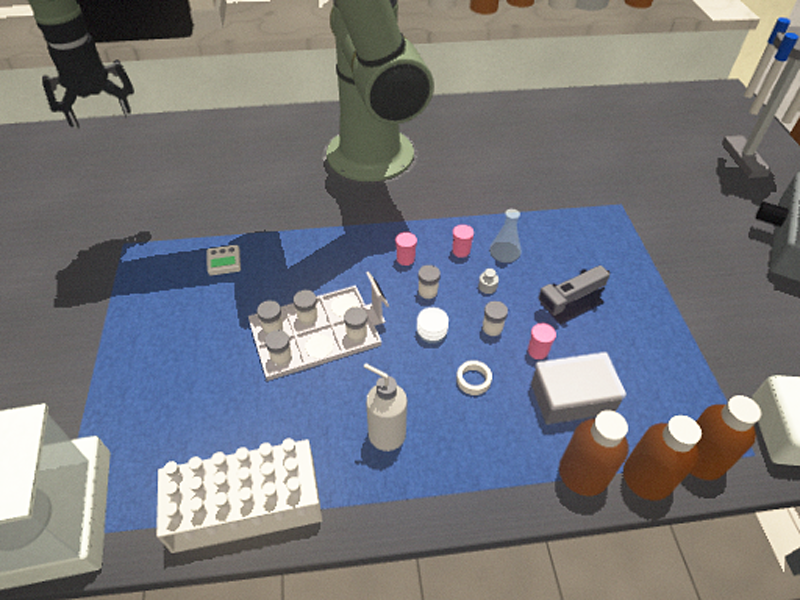

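View pics/side0b.png

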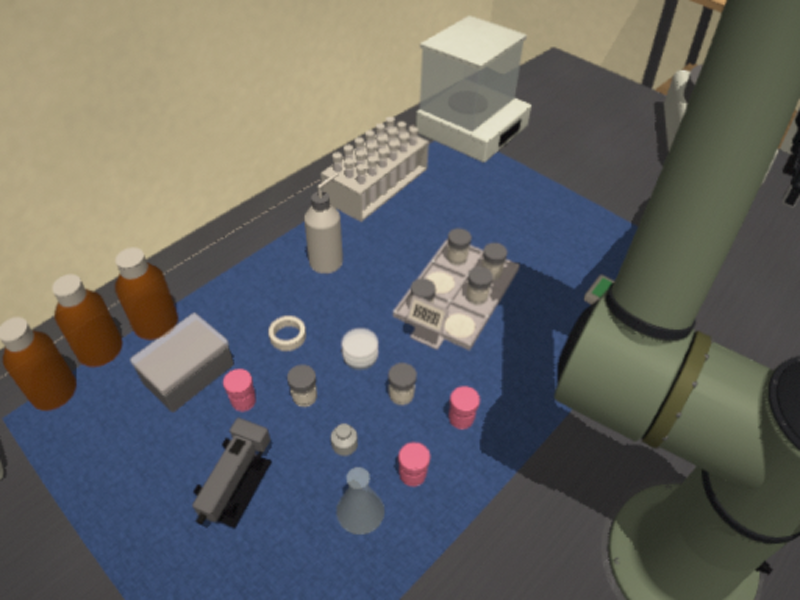

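The scene view (800x600) shows the loose grey-capped pots at (428,282) and (495,318), and the empty pads at (343,303) and (320,346). The label plate is at (376,297), and the scanner runs from its head at (558,295) to its tail at (602,275). In the side view the same things are at: pots (402,384) and (302,386), pads (460,325) and (438,282), label (427,315), scanner head (248,437). The rest are pink decoys and bystanders.

```bash
python3 - <<'E'
from h import *
np.set_printoptions(precision=4,suppress=True)
cs,cd=viewer.camera_info('scene'),viewer.camera_info('side')
k=512/800
P={'pot1cap':((429,272),(402,372)),'pot2cap':((496,310),(302,377)),'padA':((343,303),(460,325)),'padB':((320,346),(438,282)),
'label':((377,297),(427,315)),'tpA':((269,310),(495,254)),'tpB':((277,342),(459,239)),'tpC':((305,300),(480,276)),'tpD':((356,317),(423,289))}
for n,(a,b) in P.items():
    p,e=tri(cs,np.array(a)*k,cd,np.array(b)*k);print(n,p,e)
print('scn head front side',[onz(cd,*(np.array(q)*k),.064) for q in((235,421),(269,431))])
print('scn tail',[onz(cd,*(np.array(q)*k),.064) for q in((197,500),(218,517))])
a=cv2.imread('pics/scene0.png');b=cv2.imread('pics/side0.png')
c1=cv2.resize(a[155:260,145:405],(800,323),interpolation=cv2.INTER_CUBIC)
c2=cv2.resize(b[140:345,115:340],None,fx=1.3,fy=1.3)
c2=cv2.resize(b[255:345,115:215],None,fx=3,fy=3,interpolation=cv2.INTER_CUBIC)
c3=cv2.resize(b[140:230,240:340],None,fx=3,fy=3,interpolation=cv2.INTER_CUBIC)
o=np.zeros((593,800,3),np.uint8);o[:323]=c1;o[323:593,:300]=c2;o[323:593,320:620]=c3
cv2.imwrite('pics/c1.png',o)
E
```

```text
pot1cap [0.4587 0.0727 0.0597] 0.0015455307343824644
pot2cap [0.5605 0.1796 0.0543] 0.0022630673504247132
padA [ 0.4763 -0.0928  0.0102] 0.0031222728147780095
padB [ 0.5693 -0.1424  0.007 ] 0.0002982107485744054
label [ 0.5064 -0.0334  0.0585] 0.006022820509644312
tpA [ 0.5142 -0.2273  0.0556] 0.0010403372416278166
tpB [ 0.5854 -0.2136  0.0532] 0.0002731102760314932
tpC [ 0.499  -0.163   0.0579] 0.001769237095024017
tpD [ 0.5487 -0.0739  0.057 ] 0.002218396001325509
scn head front side [array([0.5649, 0.2968, 0.064 ]), array([0.5191, 0.2733, 0.064 ])]
scn tail [array([0.5064, 0.4043, 0.064 ]), array([0.4689, 0.3987, 0.064 ])]
```

View pics/c1.png

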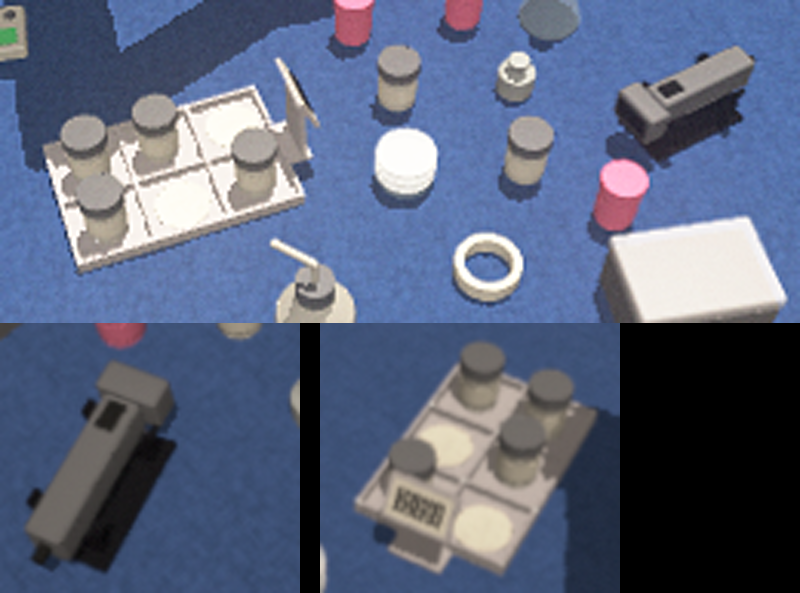

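Both crops agree with the first view: the tray yaw is about 16°, the loose pot tops measure about 57 mm high as expected, and the scanner head points toward (+x,−y) at about −62°. Now I'll turn to the tray's heading and move above the pots to look from near.

```bash
python3 -m crank '[{"rz":-1,"fingers":70},{"rz":-1},{"rz":-1},{"rz":-1},{"rz":-1},{"rz":-1},{"rz":-1},{"rz":-1},{"rz":-1},{"rz":-1}]'
python3 -m crank '[{"rz":-1},{"rz":-1},{"rz":-1},{"rz":-1},{"rz":-1},{"rz":-1},{"rz":-1},{"rz":-0.7},{"x":0.4,"y":-0.4},{"x":0.6,"y":-0.6}]'
python3 -m crank '[{"x":0.8,"y":-0.83},{"x":0.8,"y":-0.83},{"x":0.8,"y":-0.83},{"x":0.8,"y":-0.83},{"x":0.8,"y":-0.83},{"x":0.8,"y":-0.83},{"x":0.8,"y":-0.83},{"x":0.8,"y":-0.83},{"x":0.8,"y":-0.83},{"x":0.8,"y":-0.83}]'
python3 -m crank '[{"x":0.8,"y":-0.83},{"x":0.8,"y":-0.83},{"x":0.8,"y":-0.83},{"x":0.8,"y":-0.83},{"x":0.6,"y":-0.6},{},{}]'
python3 - <<'E'
from h import *
np.set_printoptions(precision=4,suppress=True)
s=r.observe();print(s['time_s'],s['tcp_pos'],s['tcp_rot'],s['q'],s['wrist_force'])
im,ci=shot('wrist','w1.png')
cv2.imwrite('pics/w1b.png',cv2.resize(im[:,:,::-1],(800,600),interpolation=cv2.INTER_CUBIC))
import pickle;pickle.dump(ci,open('w1.pkl','wb'))
E
```

```text
0.15 [ 0.1655 -0.5241  0.3033] [[ 0.301  -0.9536 -0.0002]
 [-0.9536 -0.301   0.0013]
 [-0.0013 -0.0002 -1.    ]] [-80.1692  18.7231 -11.077   60.2761  -0.0005  82.3122] [-0.3208 -0.9423 -0.2256]validation failed for argument at $[0]...
validation failed for argument at $[0]...
validation failed for argument at $[0]...
validation failed for argument at $[0]...
```

View pics/w1b.png

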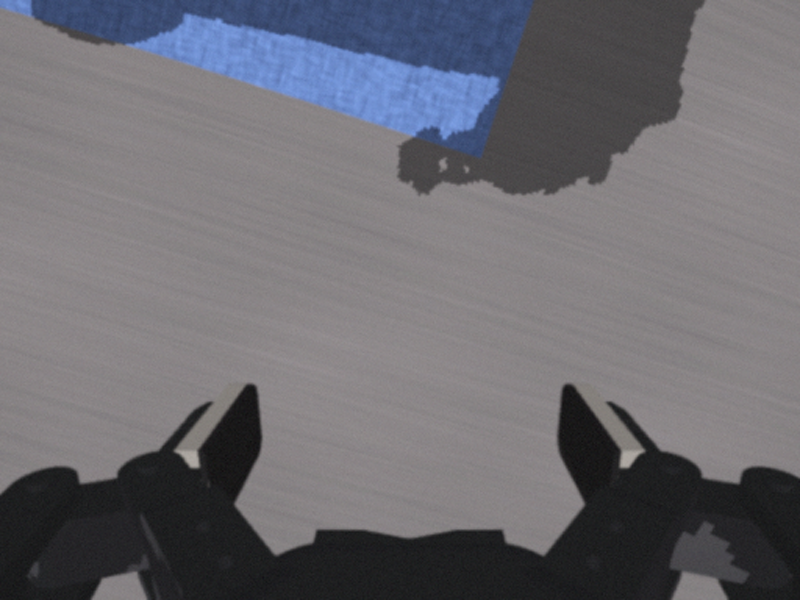

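The rows were refused because every key is needed. The arm didn't move, so the wrist view shows only bare bench. I'll send the full rows.

```bash
python3 -m crank '[{"x":0,"y":0,"z":0,"rx":0,"ry":0,"rz":-1,"fingers":70},{"x":0,"y":0,"z":0,"rx":0,"ry":0,"rz":-1,"fingers":70},{"x":0,"y":0,"z":0,"rx":0,"ry":0,"rz":-1,"fingers":70},{"x":0,"y":0,"z":0,"rx":0,"ry":0,"rz":-1,"fingers":70},{"x":0,"y":0,"z":0,"rx":0,"ry":0,"rz":-1,"fingers":70},{"x":0,"y":0,"z":0,"rx":0,"ry":0,"rz":-1,"fingers":70},{"x":0,"y":0,"z":0,"rx":0,"ry":0,"rz":-1,"fingers":70},{"x":0,"y":0,"z":0,"rx":0,"ry":0,"rz":-1,"fingers":70},{"x":0,"y":0,"z":0,"rx":0,"ry":0,"rz":-1,"fingers":70},{"x":0,"y":0,"z":0,"rx":0,"ry":0,"rz":-1,"fingers":70}]' && 
python3 -m crank '[{"x":0,"y":0,"z":0,"rx":0,"ry":0,"rz":-1,"fingers":70},{"x":0,"y":0,"z":0,"rx":0,"ry":0,"rz":-1,"fingers":70},{"x":0,"y":0,"z":0,"rx":0,"ry":0,"rz":-1,"fingers":70},{"x":0,"y":0,"z":0,"rx":0,"ry":0,"rz":-1,"fingers":70},{"x":0,"y":0,"z":0,"rx":0,"ry":0,"rz":-1,"fingers":70},{"x":0,"y":0,"z":0,"rx":0,"ry":0,"rz":-1,"fingers":70},{"x":0,"y":0,"z":0,"rx":0,"ry":0,"rz":-1,"fingers":70},{"x":0,"y":0,"z":0,"rx":0,"ry":0,"rz":-0.7,"fingers":70},{"x":0.4,"y":-0.4,"z":0,"rx":0,"ry":0,"rz":0,"fingers":70},{"x":0.6,"y":-0.6,"z":0,"rx":0,"ry":0,"rz":0,"fingers":70}]' &&
python3 -m crank '[{"x":0.8,"y":-0.83,"z":0,"rx":0,"ry":0,"rz":0,"fingers":70},{"x":0.8,"y":-0.83,"z":0,"rx":0,"ry":0,"rz":0,"fingers":70},{"x":0.8,"y":-0.83,"z":0,"rx":0,"ry":0,"rz":0,"fingers":70},{"x":0.8,"y":-0.83,"z":0,"rx":0,"ry":0,"rz":0,"fingers":70},{"x":0.8,"y":-0.83,"z":0,"rx":0,"ry":0,"rz":0,"fingers":70},{"x":0.8,"y":-0.83,"z":0,"rx":0,"ry":0,"rz":0,"fingers":70},{"x":0.8,"y":-0.83,"z":0,"rx":0,"ry":0,"rz":0,"fingers":70},{"x":0.8,"y":-0.83,"z":0,"rx":0,"ry":0,"rz":0,"fingers":70},{"x":0.8,"y":-0.83,"z":0,"rx":0,"ry":0,"rz":0,"fingers":70},{"x":0.8,"y":-0.83,"z":0,"rx":0,"ry":0,"rz":0,"fingers":70}]' &&
python3 -m crank '[{"x":0.8,"y":-0.83,"z":0,"rx":0,"ry":0,"rz":0,"fingers":70},{"x":0.8,"y":-0.83,"z":0,"rx":0,"ry":0,"rz":0,"fingers":70},{"x":0.8,"y":-0.83,"z":0,"rx":0,"ry":0,"rz":0,"fingers":70},{"x":0.8,"y":-0.83,"z":0,"rx":0,"ry":0,"rz":0,"fingers":70},{"x":0.6,"y":-0.6,"z":0,"rx":0,"ry":0,"rz":0,"fingers":70},{"x":0,"y":0,"z":0,"rx":0,"ry":0,"rz":0,"fingers":70}]' &&
python3 - <<'E'
from h import *
np.set_printoptions(precision=4,suppress=True)
s=r.observe();print(s['time_s'],s['tcp_pos'],s['tcp_rot'],s['q'],s['wrist_force'],s['grip_width'])
im,ci=shot('wrist','w2.png')
cv2.imwrite('pics/w2b.png',cv2.resize(im[:,:,::-1],(800,600),interpolation=cv2.INTER_CUBIC))
import pickle;pickle.dump(ci,open('w2.pkl','wb'))
E
```

```text
time_s: 1.2
tcp_pos: [0.1656, -0.5244, 0.3037]
tcp_rot: [[0.925, -0.379, -0.0], [-0.379, -0.925, 0.0], [-0.0, -0.0, -1.0]]
wrist_force: [0.8, -0.9, 0.3]
grip_width: 0.0598
time_s: 2.2
tcp_pos: [0.1927, -0.4755, 0.3034]
tcp_rot: [[0.962, 0.274, -0.0], [0.274, -0.962, -0.0], [-0.0, 0.0, -1.0]]
wrist_force: [1.0, 1.0, -0.3]
grip_width: 0.0599
time_s: 3.2
tcp_pos: [0.4094, -0.0657, 0.304]
tcp_rot: [[0.961, 0.276, 0.001], [0.276, -0.961, -0.0], [0.0, 0.0, -1.0]]
wrist_force: [-0.0, 0.1, 0.2]
grip_width: 0.0596
time_s: 3.8
tcp_pos: [0.5132, 0.1283, 0.3035]
tcp_rot: [[0.96, 0.281, 0.001], [0.281, -0.96, 0.001], [0.001, -0.001, -1.0]]
wrist_force: [-0.5, 0.3, 0.3]
grip_width: 0.0597
3.8 [0.5132 0.1283 0.3035] [[ 0.9598  0.2807  0.0009]
 [ 0.2807 -0.9598  0.0011]
 [ 0.0012 -0.0008 -1.    ]] [  6.0181  16.4485 -14.2565  59.2376   0.0549  79.7144] [-0.5241  0.3297  0.2587] 0.05973205574939905
```

View pics/w2b.png

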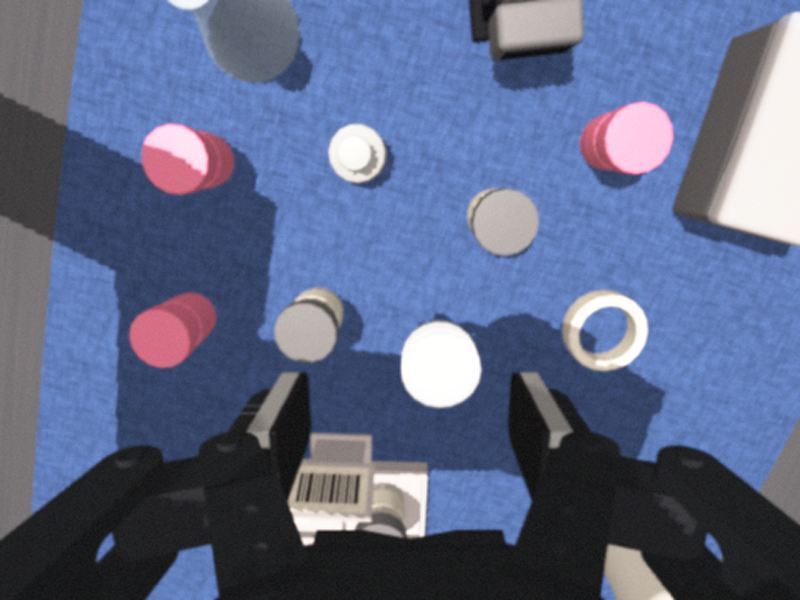

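The wrist view shows cap tops at (306,331) for pot 1 and (505,222) for pot 2, the label middle at (331,491), and the scanner head at the top (535,30). Nothing stands next to either pot along the jaw direction within finger reach; the nearest things are the pink look-alike and the dishes.

```bash
python3 - <<'E'
from h import *
import pickle
np.set_printoptions(precision=4,suppress=True)
ci=pickle.load(open('w2.pkl','rb'));k=.64
s=r.observe();R=np.array(s['tcp_rot']);p=np.array(s['tcp_pos'])
for n,u,z in(('pot1',(306,331),.057),('pot2',(505,222),.057),('label',(331,491),.072),('labL',(297,489),.072),('labR',(362,494),.072),('headL',(500,27),.064),('headR',(580,20),.064),('dish',(440,364),.038),('pinkA',(162,334),.057)):
    q=onz(ci,u[0]*k,u[1]*k,z);print(n,q,(R.T@(q-p))[:2]/.04)
E
```

```text
pot1 [0.4575 0.0717 0.057 ] [-1.6897  0.9389]
pot2 [0.5606 0.1766 0.057 ] [ 1.5177 -0.8603]
label [ 0.5024 -0.0328  0.072 ] [-1.3417  3.7609]
labL [ 0.4792 -0.0381  0.072 ] [-1.9362  3.7258]
labR [ 0.5239 -0.029   0.072 ] [-0.8009  3.8188]
headL [0.5212 0.2799 0.064 ] [ 1.2909 -3.6149]
headR [0.5632 0.2966 0.064 ] [ 2.4178 -3.7241]
dish [0.5532 0.0671 0.038 ] [0.5738 1.7164]
pinkA [0.3645 0.0421 0.057 ] [-4.1293  0.9997]
```

```bash
python3 -m crank '[{"x":0.76,"y":-0.43,"z":0.3,"rx":0,"ry":0,"rz":0,"fingers":70},{"x":0.76,"y":-0.43,"z":0.3,"rx":0,"ry":0,"rz":0,"fingers":70},{"x":0,"y":0,"z":1,"rx":0,"ry":0,"rz":0,"fingers":70},{"x":0,"y":0,"z":1,"rx":0,"ry":0,"rz":0,"fingers":70},{"x":0,"y":0,"z":0.8,"rx":0,"ry":0,"rz":0,"fingers":70},{"x":0,"y":0,"z":0.6,"rx":0,"ry":0,"rz":0,"fingers":70},{"x":0,"y":0,"z":0.2,"rx":0,"ry":0,"rz":0,"fingers":70},{"x":0,"y":0,"z":0,"rx":0,"ry":0,"rz":0,"fingers":70}]' && python3 - <<'E'
from h import *
s=r.observe();print(s['time_s'],s['tcp_pos'],s['wrist_force'])
im,ci=shot('wrist','w3.png');print(proj(ci,s['tcp_pos']+np.array([0,0,-.050])))
cv2.imwrite('pics/w3b.png',im[100:,:,::-1])
E
```

```text
time_s: 4.65
tcp_pos: [0.5598, 0.1738, 0.135]
tcp_rot: [[0.962, 0.275, -0.003], [0.275, -0.962, -0.001], [-0.003, -0.0, -1.0]]
wrist_force: [0.2, -0.4, -0.0]
grip_width: 0.0597
4.65 [0.55975453 0.17383492 0.13503854] [ 0.17989069 -0.38146747 -0.03787482]
(np.float64(264.63276450751954), np.float64(273.37520159570033))
```

View pics/w3b.png

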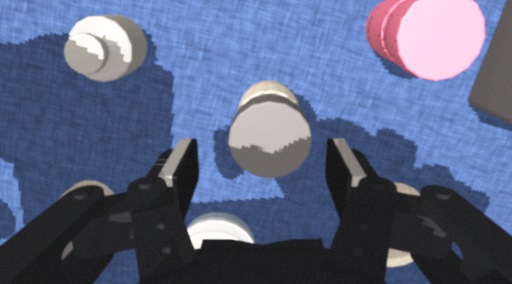

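The cap is at about (270,236) in the full picture, between the open fingers and well centred.

```bash
python3 - <<'E'
from h import *
ci=viewer.camera_info('wrist');s=r.observe();q=onz(ci,270,237,.057);print(q,np.array(s['tcp_rot']).T@(q-s['tcp_pos'])/.04)
E
python3 -m crank '[{"x":0,"y":-0.07,"z":0.4,"rx":0,"ry":0,"rz":0,"fingers":70},{"x":0,"y":0,"z":0.4,"rx":0,"ry":0,"rz":0,"fingers":70},{"x":0,"y":0,"z":0,"rx":0,"ry":0,"rz":0,"fingers":70},{"x":0,"y":0,"z":0,"rx":0,"ry":0,"rz":0,"fingers":0},{"x":0,"y":0,"z":0,"rx":0,"ry":0,"rz":0,"fingers":0},{"x":0,"y":0,"z":0,"rx":0,"ry":0,"rz":0,"fingers":0},{"x":0,"y":0,"z":0,"rx":0,"ry":0,"rz":0,"fingers":0}]'
```

```text
[0.56255514 0.17881247 0.057     ] [ 0.0761824  -0.09874316  1.98335813]
time_s: 5.4
tcp_pos: [0.561, 0.1777, 0.1059]
tcp_rot: [[0.961, 0.276, 0.003], [0.276, -0.961, 0.0], [0.003, 0.0, -1.0]]
wrist_force: [-1.2, 0.0, 6.0]
grip_width: 0.0397
```

```bash
python3 -m crank '[{"x":0,"y":0,"z":-0.3,"rx":0,"ry":0,"rz":0,"fingers":0},{"x":0,"y":0,"z":-0.6,"rx":0,"ry":0,"rz":0,"fingers":0},{"x":0,"y":0,"z":-0.9,"rx":0,"ry":0,"rz":0,"fingers":0},{"x":0,"y":0,"z":-0.9,"rx":0,"ry":0,"rz":0,"fingers":0},{"x":0,"y":0,"z":-0.5,"rx":0,"ry":0,"rz":0,"fingers":0},{"x":0,"y":0,"z":0,"rx":0,"ry":0,"rz":0,"fingers":0}]'
python3 - <<'E'
from h import *
np.set_printoptions(precision=4,suppress=True)
cs,cd=viewer.camera_info('scene'),viewer.camera_info('side');k=.64
for a,b in(((387,383),(320,196)),((366,368),(342,176))): print(tri(cs,np.array(a)*k,cd,np.array(b)*k))
s=r.observe();R=np.array(s['tcp_rot']);print((R.T@(np.array([.5693,-.1424,0])-s['tcp_pos']))/.04,s['wrist_force'])
E
```

```text
time_s: 6.0
tcp_pos: [0.562, 0.178, 0.2366]
tcp_rot: [[0.961, 0.276, 0.008], [0.276, -0.961, 0.001], [0.008, 0.001, -1.0]]
wrist_force: [0.9, 0.3, -1.0]
grip_width: 0.0399
(array([ 0.7545, -0.0405,  0.1554]), np.float64(0.0012157049993268409))
(array([ 0.7407, -0.0733,  0.1839]), np.float64(0.011027529000212661))
[-2.082   7.7458  5.9038] [ 0.9229  0.3092 -0.9553]
```

The pot lifted and is held at 40 mm. The wash bottle is well away at x≈0.75. I'll carry the pot past the tray so the wrist camera sees the pads.

```bash
python3 -m crank '[{"x":-0.1,"y":0.4,"z":0,"rx":0,"ry":0,"rz":0,"fingers":0},{"x":-0.2,"y":0.8,"z":0,"rx":0,"ry":0,"rz":0,"fingers":0},{"x":-0.3,"y":1,"z":0,"rx":0,"ry":0,"rz":0,"fingers":0},{"x":-0.3,"y":1,"z":0,"rx":0,"ry":0,"rz":0,"fingers":0},{"x":-0.3,"y":1,"z":0,"rx":0,"ry":0,"rz":0,"fingers":0},{"x":-0.3,"y":1,"z":0,"rx":0,"ry":0,"rz":0,"fingers":0},{"x":-0.3,"y":1,"z":0,"rx":0,"ry":0,"rz":0,"fingers":0},{"x":-0.3,"y":1,"z":0,"rx":0,"ry":0,"rz":0,"fingers":0},{"x":-0.3,"y":1,"z":0,"rx":0,"ry":0,"rz":0,"fingers":0},{"x":0,"y":1,"z":0,"rx":0,"ry":0,"rz":0,"fingers":0}]'
python3 -m crank '[{"x":0,"y":0.8,"z":0,"rx":0,"ry":0,"rz":0,"fingers":0},{"x":0,"y":0,"z":0,"rx":0,"ry":0,"rz":0,"fingers":0},{"x":0,"y":0,"z":0,"rx":0,"ry":0,"rz":0,"fingers":0}]'
python3 - <<'E'
from h import *
import pickle
im,ci=shot('wrist','w4.png');pickle.dump(ci,open('w4.pkl','wb'))
cv2.imwrite('pics/w4b.png',cv2.resize(im[:,:,::-1],(800,600),interpolation=cv2.INTER_CUBIC))
E
```

```text
time_s: 7.0
tcp_pos: [0.5667, -0.2049, 0.2303]
tcp_rot: [[0.962, 0.274, -0.004], [0.274, -0.962, 0.001], [-0.003, -0.002, -1.0]]
wrist_force: [1.0, -0.1, -0.1]
grip_width: 0.0396
time_s: 7.3
tcp_pos: [0.5767, -0.2342, 0.2301]
tcp_rot: [[0.962, 0.274, -0.003], [0.274, -0.962, 0.002], [-0.002, -0.002, -1.0]]
wrist_force: [0.1, 0.5, -0.5]
grip_width: 0.0402
```

View pics/w4b.png

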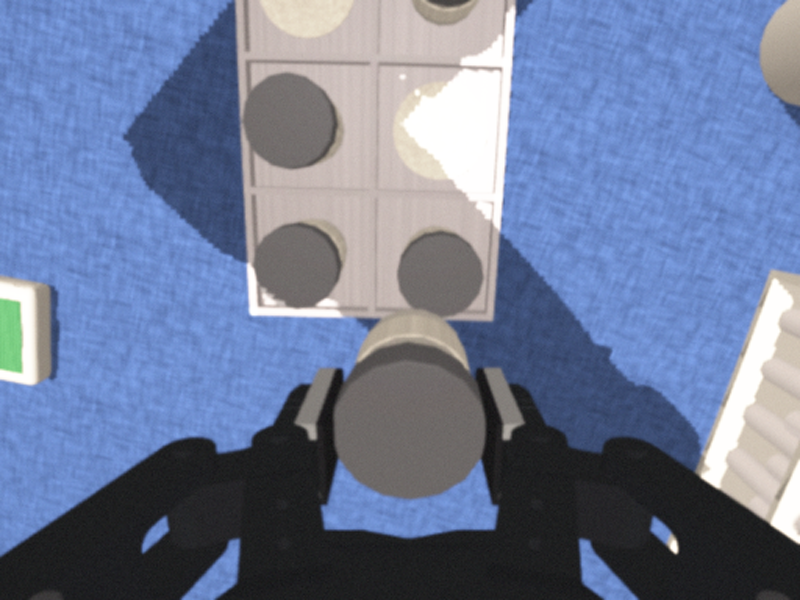

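The held pot is upright between the fingers. The tray's near corners are at (250,317) and (495,320), the divider crossings at (374,190) and (377,64), and pad B's left edge is near (393,128), with its right part in glare. Pad A is at the top, around (307,-10).

```bash
python3 - <<'E'
from h import *
import pickle
np.set_printoptions(precision=4,suppress=True)
ci=pickle.load(open('w4.pkl','rb'));k=.64
s=r.observe();R=np.array(s['tcp_rot']);p=np.array(s['tcp_pos'])
T=np.array([[-.072,-.107],[.072,-.107],[0,-.035],[0,.035]])
Q=np.array([onz(ci,u*k,v*k,.014)[:2] for u,v in((250,317),(495,320),(374,190),(377,64))])
t0,q0=T.mean(0),Q.mean(0)
U,S,V=np.linalg.svd((T-t0).T@(Q-q0));Rt=(U@V).T
o=q0-Rt@t0;print('tray',o,np.degrees(np.arctan2(Rt[1,0],Rt[0,0])),Q-(T@Rt.T+o))
for n,c in(('A',(-.035,.07)),('B',(.035,0)),('label',(0,.125))):
    w=Rt@np.array(c)+o;print(n,w)
    if n=='B':print('units',R.T@(np.array([*w,0])-p)/.04)
inv=lambda u,v,z:Rt.T@(onz(ci,u*k,v*k,z)[:2]-o)
print('padB left edge',inv(393,128,.005),'padB top',inv(437,80,.005),'bottom',inv(440,180,.005),'padA bottom',inv(307,38,.005),'A right',inv(354,0,.005),'A left',inv(260,0,.005))
print('held cap',R.T@(onz(ci,409*k,420*k,p[2]-.047)-p))
np.save('tray.npy',np.r_[o,Rt.ravel()])
E
```

```text
tray [ 0.5333 -0.1563] 14.436303355314742 [[-0.0013 -0.0016]
 [ 0.0004  0.0009]
 [-0.0006  0.0025]
 [ 0.0015 -0.0017]]
A [ 0.4819 -0.0972]
B [ 0.5672 -0.1476]
units [ 0.3719 -2.1092  5.765 ]
label [ 0.5021 -0.0352]
padB left edge [0.0097 0.0014] padB top [0.0333 0.0272] bottom [ 0.037  -0.0263] padA bottom [-0.0375  0.0471] A right [-0.0122  0.0663] A left [-0.0624  0.0657]
held cap [-0.0014 -0.003   0.047 ]
```

```bash
python3 -m crank '[{"x":0.1,"y":-0.5,"z":0,"rx":0,"ry":0,"rz":0,"fingers":0},{"x":0.2,"y":-1,"z":0,"rx":0,"ry":0,"rz":0,"fingers":0},{"x":0.12,"y":-0.65,"z":0,"rx":0,"ry":0,"rz":0,"fingers":0},{"x":0,"y":0,"z":0.5,"rx":0,"ry":0,"rz":0,"fingers":0},{"x":0,"y":0,"z":0.8,"rx":0,"ry":0,"rz":0,"fingers":0},{"x":0,"y":0,"z":0.8,"rx":0,"ry":0,"rz":0,"fingers":0},{"x":0,"y":0,"z":0.4,"rx":0,"ry":0,"rz":0,"fingers":0},{"x":0,"y":0,"z":0,"rx":0,"ry":0,"rz":0,"fingers":0},{"x":0,"y":0,"z":0,"rx":0,"ry":0,"rz":0,"fingers":0}]'
python3 - <<'E'
from h import *
import pickle
np.set_printoptions(precision=4,suppress=True)
d=np.load('tray.npy');o=d[:2];Rt=d[2:].reshape(2,2)
s=r.observe();print(s['tcp_pos'],Rt.T@(np.array(s['tcp_pos'])[:2]-o),s['wrist_force'])
im,ci=shot('wrist','w5.png')
a,_=shot('side');b,_=shot('scene')
O=np.zeros((600,800,3),np.uint8);O[:384,:512]=im[:,:,::-1]
O[384:600,:400]=cv2.resize(a[135:235,235:345,::-1],(400,216));O[300:600,512:800]=cv2.resize(b[170:260,150:265,::-1],(288,300))
cv2.imwrite('pics/w5b.png',O)
E
```

```text
time_s: 8.25
tcp_pos: [0.5701, -0.1445, 0.1322]
tcp_rot: [[0.961, 0.278, -0.001], [0.278, -0.961, 0.0], [-0.001, -0.001, -1.0]]
wrist_force: [-0.1, 0.4, -1.3]
grip_width: 0.0398
[ 0.5701 -0.1445  0.1322] [0.0386 0.0022] [-0.1414  0.4027 -1.2576]
```

View pics/w5b.png

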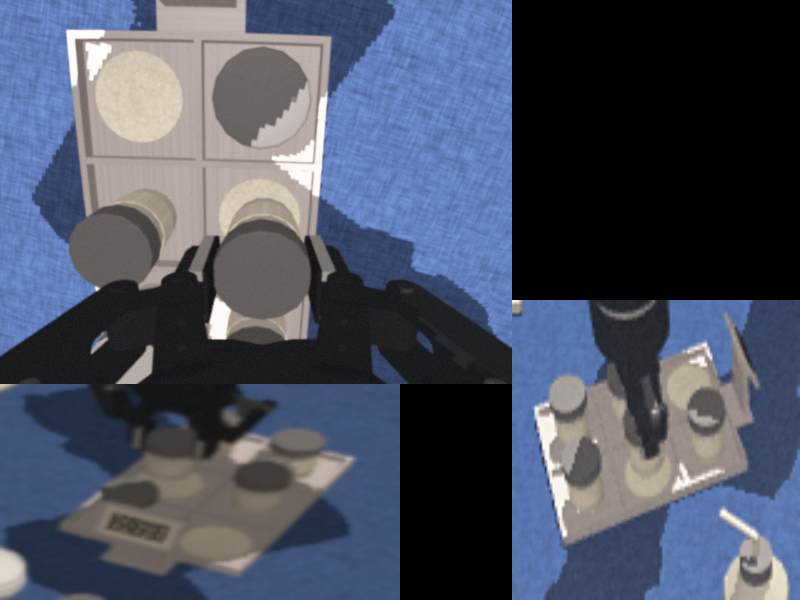

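The pot hangs upright above the pad B compartment. In the wrist view pad A is at (139,96), pad B's top edge is at (260,179), the tray's far corners are at (67,30) and (330,38), and a divider crossing is at (202,157).

```bash
python3 - <<'E'
from h import *
np.set_printoptions(precision=4,suppress=True)
ci=viewer.camera_info('wrist')
s=r.observe();R=np.array(s['tcp_rot']);p=np.array(s['tcp_pos'])
T=np.array([[-.072,.107],[.072,.107],[0,.035]])
Q=np.array([onz(ci,u,v,.014)[:2] for u,v in((67,30),(330,38),(202,157))])
t0,q0=T.mean(0),Q.mean(0)
U,S,V=np.linalg.svd((T-t0).T@(Q-q0));Rt=(U@V).T
o=q0-Rt@t0;print('tray',o,np.degrees(np.arctan2(Rt[1,0],Rt[0,0])),Q-(T@Rt.T+o))
inv=lambda w:Rt.T@(w[:2]-o)
A=onz(ci,139,96,.005);print('A',A,inv(A))
Bt=onz(ci,260,179,.005);print('Btop',Bt,inv(Bt))
B=Bt[:2]+Rt@np.array([0,-.026]);print('B',B,inv(B))
print('compartment A,B',Rt@[-.035,.07]+o,Rt@[.035,0]+o,'label',Rt@[0,.125]+o)
C=onz(ci,262,268,p[2]-.047);print('held cap',C,inv(C),'tool',R.T@(C-p))
C2=onz(ci,264,215,p[2]-.047-.057)
print('B-C tool units',R.T@(np.r_[B-C[:2],0])/.04)
np.save('tray.npy',np.r_[o,Rt.ravel()])
E
```

```text
tray [ 0.5341 -0.1561] 14.278640379324102 [[-0.0007 -0.0009]
 [ 0.0002 -0.0018]
 [ 0.0005  0.0027]]
A [ 0.4799 -0.0959  0.005 ] [-0.0377  0.0717]
Btop [ 0.5632 -0.1248  0.005 ] [0.0359 0.0231]
B [ 0.5696 -0.15  ] [ 0.0359 -0.0029]
compartment A,B [ 0.4829 -0.0969] [ 0.568  -0.1475] label [ 0.5033 -0.035 ]
held cap [ 0.5694 -0.1422  0.0864] [0.0376 0.0049] tool [-0.001  -0.0041  0.047 ]
B-C tool units [-0.0483  0.1914  0.0002]
```

```bash
python3 -m crank '[{"x":-0.03,"y":0.13,"z":0,"rx":0,"ry":0,"rz":0,"fingers":0},{"x":0,"y":0,"z":0.25,"rx":0,"ry":0,"rz":0,"fingers":0},{"x":0,"y":0,"z":0.18,"rx":0,"ry":0,"rz":0,"fingers":0},{"x":0,"y":0,"z":0.05,"rx":0,"ry":0,"rz":0,"fingers":0},{"x":0,"y":0,"z":0,"rx":0,"ry":0,"rz":0,"fingers":0},{"x":0,"y":0,"z":0,"rx":0,"ry":0,"rz":0,"fingers":0}]'
```

```text
time_s: 9.0
tcp_pos: [0.5707, -0.1514, 0.1125]
tcp_rot: [[0.961, 0.276, -0.0], [0.276, -0.961, 0.0], [-0.0, -0.0, -1.0]]
wrist_force: [1.1, 0.7, -0.7]
grip_width: 0.0397
```

```bash
python3 -m crank '[{"x":0,"y":0,"z":0.05,"rx":0,"ry":0,"rz":0,"fingers":0},{"x":0,"y":0,"z":0,"rx":0,"ry":0,"rz":0,"fingers":0}]';python3 -m crank '[{"x":0,"y":0,"z":0.04,"rx":0,"ry":0,"rz":0,"fingers":0},{"x":0,"y":0,"z":0,"rx":0,"ry":0,"rz":0,"fingers":0}]'
```

```text
time_s: 9.2
tcp_pos: [0.5711, -0.1515, 0.111]
tcp_rot: [[0.961, 0.276, 0.001], [0.276, -0.961, -0.0], [0.001, 0.001, -1.0]]
wrist_force: [-0.4, -0.5, -0.0]
grip_width: 0.0402
time_s: 9.4
tcp_pos: [0.5713, -0.1517, 0.1108]
tcp_rot: [[0.961, 0.276, 0.002], [0.276, -0.961, -0.001], [0.001, 0.002, -1.0]]
wrist_force: [-1.8, 0.6, 10.9]
grip_width: 0.04
```

Contact at 11 N. I'll release with a small opening and rise.

```bash
python3 -m crank '[{"x":0,"y":0,"z":0,"rx":0,"ry":0,"rz":0,"fingers":60},{"x":0,"y":0,"z":0,"rx":0,"ry":0,"rz":0,"fingers":60},{"x":0,"y":0,"z":0,"rx":0,"ry":0,"rz":0,"fingers":60},{"x":0,"y":0,"z":-0.3,"rx":0,"ry":0,"rz":0,"fingers":60},{"x":0,"y":0,"z":-0.6,"rx":0,"ry":0,"rz":0,"fingers":60},{"x":0,"y":0,"z":-0.8,"rx":0,"ry":0,"rz":0,"fingers":60},{"x":0,"y":0,"z":-0.6,"rx":0,"ry":0,"rz":0,"fingers":60},{"x":0,"y":0,"z":0,"rx":0,"ry":0,"rz":0,"fingers":70}]'
python3 - <<'E'
from h import *
s=r.observe();R=np.array(s['tcp_rot']);print(R.T@(np.array([.4580,.0722,.102])-s['tcp_pos'])/.04)
E
```

```text
time_s: 10.2
tcp_pos: [0.5729, -0.1522, 0.2056]
tcp_rot: [[0.961, 0.276, 0.007], [0.276, -0.961, -0.003], [0.006, 0.004, -1.0]]
wrist_force: [0.6, -0.5, -0.1]
grip_width: 0.0595
[-1.22753698 -6.1967834   2.5567666 ]
```

```bash
python3 -m crank '[{"x":-0.1,"y":-0.6,"z":0,"rx":0,"ry":0,"rz":0,"fingers":70},{"x":-0.2,"y":-1,"z":0,"rx":0,"ry":0,"rz":0,"fingers":70},{"x":-0.2,"y":-1,"z":0,"rx":0,"ry":0,"rz":0,"fingers":70},{"x":-0.2,"y":-1,"z":0,"rx":0,"ry":0,"rz":0,"fingers":70},{"x":-0.2,"y":-1,"z":0,"rx":0,"ry":0,"rz":0,"fingers":70},{"x":-0.2,"y":-1,"z":0,"rx":0,"ry":0,"rz":0,"fingers":70},{"x":-0.13,"y":-0.6,"z":0,"rx":0,"ry":0,"rz":0,"fingers":70},{"x":0,"y":0,"z":0.6,"rx":0,"ry":0,"rz":0,"fingers":70},{"x":0,"y":0,"z":0.8,"rx":0,"ry":0,"rz":0,"fingers":70},{"x":0,"y":0,"z":0,"rx":0,"ry":0,"rz":0,"fingers":70}]'
python3 - <<'E'
from h import *
np.set_printoptions(precision=4,suppress=True)
im,ci=shot('wrist','w6.png');s=r.observe();R=np.array(s['tcp_rot']);p=np.array(s['tcp_pos'])
# cap: grey, roundish blob near the fingers
hs=cv2.cvtColor(im,cv2.COLOR_RGB2HSV);m=((hs[...,1]<45)&(hs[...,2]>55)&(hs[...,2]<175)).astype(np.uint8)
m=cv2.morphologyEx(m,cv2.MORPH_OPEN,np.ones((7,7)))
cs,_=cv2.findContours(m,0,2)
for c in cs:
    if cv2.contourArea(c)>1200:
        (u,v),rad=cv2.minEnclosingCircle(c);q=onz(ci,u,v,.057);print((u,v),rad,cv2.contourArea(c),q,R.T@(q-p)/.04)
print(p,proj(ci,[.458,.0722,.057]))
E
```

```text
time_s: 11.2
tcp_pos: [0.4521, 0.0737, 0.1423]
tcp_rot: [[0.961, 0.277, -0.007], [0.277, -0.961, -0.0], [-0.006, -0.002, -1.0]]
wrist_force: [-1.3, 0.2, 0.3]
grip_width: 0.0596
(272.630615234375, 241.93798828125) 41.417240142822266 3485.0 [0.4563 0.0736 0.057 ] [0.0864 0.0213 2.171 ]
[0.4532 0.0735 0.1439] (np.float64(274.93295991731355), np.float64(245.20791331351094))
```

The cap shows at (273,242), which puts it within 4 mm of the tool axis. I'll correct and grasp.

```bash
python3 -m crank '[{"x":0.1,"y":0.02,"z":0.4,"rx":0,"ry":0,"rz":0,"fingers":70},{"x":0,"y":0,"z":0.4,"rx":0,"ry":0,"rz":0,"fingers":70},{"x":0,"y":0,"z":0.15,"rx":0,"ry":0,"rz":0,"fingers":70},{"x":0,"y":0,"z":0,"rx":0,"ry":0,"rz":0,"fingers":70},{"x":0,"y":0,"z":0,"rx":0,"ry":0,"rz":0,"fingers":0},{"x":0,"y":0,"z":0,"rx":0,"ry":0,"rz":0,"fingers":0},{"x":0,"y":0,"z":0,"rx":0,"ry":0,"rz":0,"fingers":0},{"x":0,"y":0,"z":0,"rx":0,"ry":0,"rz":0,"fingers":0}]'
python3 -m crank '[{"x":0,"y":0,"z":-0.3,"rx":0,"ry":0,"rz":0,"fingers":0},{"x":0,"y":0,"z":-0.6,"rx":0,"ry":0,"rz":0,"fingers":0},{"x":0,"y":0,"z":-0.9,"rx":0,"ry":0,"rz":0,"fingers":0},{"x":0,"y":0,"z":-0.9,"rx":0,"ry":0,"rz":0,"fingers":0},{"x":0,"y":0,"z":-0.5,"rx":0,"ry":0,"rz":0,"fingers":0},{"x":0,"y":0,"z":0,"rx":0,"ry":0,"rz":0,"fingers":0},{"x":0,"y":0,"z":0,"rx":0,"ry":0,"rz":0,"fingers":0}]'
python3 - <<'E'
from h import *
s=r.observe();R=np.array(s['tcp_rot']);print(R.T@(np.array([.4805,-.096,.114])-s['tcp_pos'])/.04)
E
```

```text
time_s: 12.05
tcp_pos: [0.4597, 0.0737, 0.1083]
tcp_rot: [[0.961, 0.276, 0.002], [0.276, -0.961, -0.0], [0.002, 0.001, -1.0]]
wrist_force: [-1.1, -0.8, 6.4]
grip_width: 0.0401
time_s: 12.75
tcp_pos: [0.4592, 0.0737, 0.2354]
tcp_rot: [[0.961, 0.276, 0.001], [0.276, -0.961, 0.0], [0.001, 0.0, -1.0]]
wrist_force: [0.1, -0.1, -1.0]
grip_width: 0.04
[-0.66263838  4.22492963  3.03669545]
```

```bash
python3 -m crank '[{"x":-0.06,"y":0.4,"z":0,"rx":0,"ry":0,"rz":0,"fingers":0},{"x":-0.12,"y":0.8,"z":0,"rx":0,"ry":0,"rz":0,"fingers":0},{"x":-0.16,"y":1,"z":0,"rx":0,"ry":0,"rz":0,"fingers":0},{"x":-0.16,"y":1,"z":0,"rx":0,"ry":0,"rz":0,"fingers":0},{"x":-0.12,"y":0.8,"z":0,"rx":0,"ry":0,"rz":0,"fingers":0},{"x":-0.04,"y":0.22,"z":0.4,"rx":0,"ry":0,"rz":0,"fingers":0},{"x":0,"y":0,"z":0.8,"rx":0,"ry":0,"rz":0,"fingers":0},{"x":0,"y":0,"z":0.8,"rx":0,"ry":0,"rz":0,"fingers":0},{"x":0,"y":0,"z":0.4,"rx":0,"ry":0,"rz":0,"fingers":0},{"x":0,"y":0,"z":0,"rx":0,"ry":0,"rz":0,"fingers":0}]'
python3 - <<'E'
from h import *
im,ci=shot('wrist','w7.png');a,_=shot('scene');b,_=shot('side','s7.png')
O=np.zeros((600,800,3),np.uint8);O[:384,:512]=im[:,:,::-1]
O[384:600,:400]=cv2.resize(b[135:235,235:345,::-1],(400,216));O[300:600,512:800]=cv2.resize(a[170:260,150:265,::-1],(288,300))
cv2.imwrite('pics/w7b.png',O)
E
```

```text
time_s: 13.75
tcp_pos: [0.4774, -0.0949, 0.1355]
tcp_rot: [[0.961, 0.276, -0.007], [0.276, -0.961, 0.003], [-0.006, -0.005, -1.0]]
wrist_force: [-0.2, -0.1, -0.4]
grip_width: 0.04
```

View pics/w7b.png

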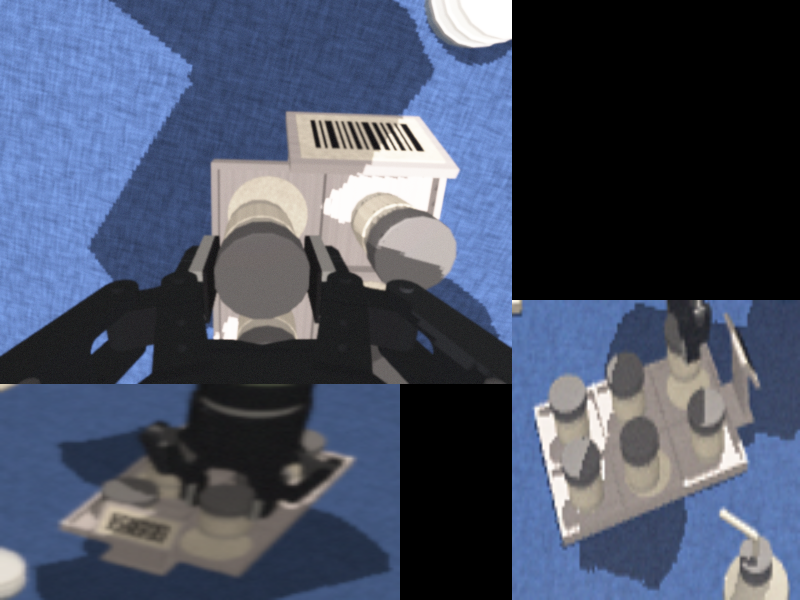

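Pot 1 hangs over pad A, with the pad's top edge at (266,177) and the cap at (261,270). Pot 2 stands in the other compartment.

```bash
python3 - <<'E'
from h import *
np.set_printoptions(precision=4,suppress=True)
d=np.load('tray.npy');o=d[:2];Rt=d[2:].reshape(2,2)
ci=viewer.camera_info('wrist');s=r.observe();R=np.array(s['tcp_rot']);p=np.array(s['tcp_pos'])
A=onz(ci,266,177,.005)[:2]+Rt@[0,-.026]
C=onz(ci,261.5,269.5,p[2]-.050)[:2]
print(p,'A',A,'cap',C,'tool off',R.T@np.r_[C-p[:2],0],'move',R.T@np.r_[A-C,0]/.04,'vs .480,-.096 tcp:',R.T@np.r_[np.array([.480,-.096])-p[:2],0]/.04)
# label corners of bars: middle
print('label',onz(ci,367,135,.072))
E
```

```text
[ 0.4804 -0.0958  0.1392] A [ 0.482  -0.0988] cap [ 0.4787 -0.0943] tool off [-0.0012 -0.0018  0.    ] move [ 0.049   0.1296 -0.    ] vs .480,-.096 tcp: [-0.01    0.0027  0.    ]
label [ 0.5069 -0.0303  0.072 ]
```

```bash
python3 -m crank '[{"x":0.03,"y":0.06,"z":0,"rx":0,"ry":0,"rz":0,"fingers":0},{"x":0,"y":0,"z":0.3,"rx":0,"ry":0,"rz":0,"fingers":0},{"x":0,"y":0,"z":0.25,"rx":0,"ry":0,"rz":0,"fingers":0},{"x":0,"y":0,"z":0.05,"rx":0,"ry":0,"rz":0,"fingers":0},{"x":0,"y":0,"z":0,"rx":0,"ry":0,"rz":0,"fingers":0},{"x":0,"y":0,"z":0,"rx":0,"ry":0,"rz":0,"fingers":0}]'
python3 -m crank '[{"x":0,"y":0,"z":0.04,"rx":0,"ry":0,"rz":0,"fingers":0},{"x":0,"y":0,"z":0,"rx":0,"ry":0,"rz":0,"fingers":0}]'
```

```text
time_s: 14.5
tcp_pos: [0.482, -0.0977, 0.115]
tcp_rot: [[0.961, 0.276, -0.0], [0.276, -0.961, 0.0], [-0.0, -0.0, -1.0]]
wrist_force: [0.1, -0.0, -0.8]
grip_width: 0.0398
time_s: 14.7
tcp_pos: [0.4822, -0.0978, 0.1135]
tcp_rot: [[0.961, 0.276, 0.0], [0.276, -0.961, -0.0], [0.0, 0.0, -1.0]]
wrist_force: [-0.0, -0.1, -1.2]
grip_width: 0.0401
```

```bash
python3 -m crank '[{"x":0,"y":0,"z":0.04,"rx":0,"ry":0,"rz":0,"fingers":0},{"x":0,"y":0,"z":0,"rx":0,"ry":0,"rz":0,"fingers":0}]'

```

```text
time_s: 14.9
tcp_pos: [0.4823, -0.098, 0.1133]
tcp_rot: [[0.961, 0.276, 0.001], [0.276, -0.961, -0.001], [0.0, 0.001, -1.0]]
wrist_force: [-4.0, 0.3, 12.5]
grip_width: 0.0401
```

Contact at 12 N. I'll release, rise, and go look at the scanner.

```bash
python3 -m crank '[{"x":0,"y":0,"z":0,"rx":0,"ry":0,"rz":0,"fingers":60},{"x":0,"y":0,"z":0,"rx":0,"ry":0,"rz":0,"fingers":60},{"x":0,"y":0,"z":0,"rx":0,"ry":0,"rz":0,"fingers":60},{"x":0,"y":0,"z":-0.3,"rx":0,"ry":0,"rz":0,"fingers":60},{"x":0,"y":0,"z":-0.6,"rx":0,"ry":0,"rz":0,"fingers":60},{"x":0,"y":0,"z":-1,"rx":0,"ry":0,"rz":0,"fingers":60},{"x":0,"y":0,"z":-1,"rx":0,"ry":0,"rz":0,"fingers":60},{"x":0,"y":0,"z":-1,"rx":0,"ry":0,"rz":0,"fingers":70},{"x":0.2,"y":-0.5,"z":-0.6,"rx":0,"ry":0,"rz":0,"fingers":70},{"x":0.4,"y":-1,"z":0,"rx":0,"ry":0,"rz":0,"fingers":70}]'
python3 -m crank '[{"x":0.4,"y":-1,"z":0,"rx":0,"ry":0,"rz":0,"fingers":70},{"x":0.4,"y":-1,"z":0,"rx":0,"ry":0,"rz":0,"fingers":70},{"x":0.4,"y":-1,"z":0,"rx":0,"ry":0,"rz":0,"fingers":70},{"x":0.4,"y":-1,"z":0,"rx":0,"ry":0,"rz":0,"fingers":70},{"x":0.4,"y":-1,"z":0,"rx":0,"ry":0,"rz":0,"fingers":70},{"x":0.4,"y":-1,"z":0,"rx":0,"ry":0,"rz":0,"fingers":70},{"x":0.4,"y":-1,"z":0,"rx":0,"ry":0,"rz":-0.9,"fingers":70},{"x":0.3,"y":-0.5,"z":0,"rx":0,"ry":0,"rz":-0.9,"fingers":70},{"x":0,"y":0,"z":0,"rx":0,"ry":0,"rz":0,"fingers":70},{"x":0,"y":0,"z":0,"rx":0,"ry":0,"rz":0,"fingers":70}]'
python3 - <<'E'
from h import *
import pickle
im,ci=shot('wrist','w8.png');pickle.dump(ci,open('w8.pkl','wb'));a,_=shot('scene','a8.png');b,_=shot('side','b8.png')
O=np.zeros((600,800,3),np.uint8);O[:384,:512]=im[:,:,::-1]
O[384:600,:400]=cv2.resize(b[135:235,235:345,::-1],(400,216));O[300:600,512:800]=cv2.resize(a[170:260,150:265,::-1],(288,300))
cv2.imwrite('pics/w8b.png',O)
E
```

```text
time_s: 15.9
tcp_pos: [0.4909, -0.035, 0.2968]
tcp_rot: [[0.962, 0.272, 0.008], [0.272, -0.962, -0.003], [0.007, 0.005, -1.0]]
wrist_force: [1.6, 0.1, -1.0]
grip_width: 0.0601
time_s: 16.9
tcp_pos: [0.5228, 0.2896, 0.2921]
tcp_rot: [[0.906, 0.423, -0.0], [0.423, -0.906, -0.001], [-0.001, 0.0, -1.0]]
wrist_force: [-0.5, -0.4, 0.1]
grip_width: 0.0599
```

View pics/w8b.png

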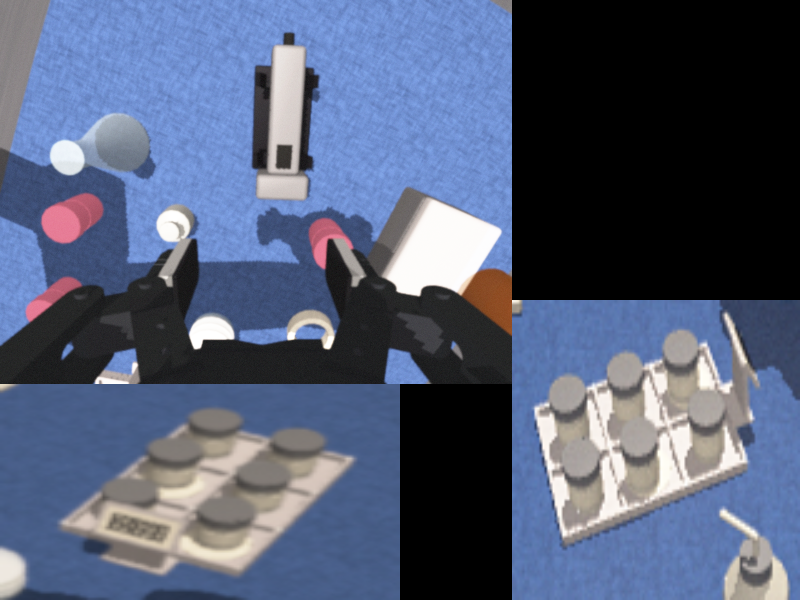

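All six pots stand upright, one in each compartment. In the wrist view the scanner's tail end is centred at (289,46) and its head's front edge at (283,198), with corners at (258,197) and (308,197).

```bash
python3 - <<'E'
from h import *
import pickle
np.set_printoptions(precision=4,suppress=True)
ci=pickle.load(open('w8.pkl','rb'));s=r.observe();R=np.array(s['tcp_rot']);p=np.array(s['tcp_pos'])
g=lambda u,v:onz(ci,u,v,.064)
f,t,n=g(283,198),g(289,46),g(284,172)
print('len',np.linalg.norm(f-t),'headlen',np.linalg.norm(f-n),'headw',np.linalg.norm(g(258,197)-g(308,197)),'barw',np.linalg.norm(g(268,165)-g(300.5,165)))
d=(f-t)/np.linalg.norm(f-t);print('f',f,'t',t,'yaw',np.degrees(np.arctan2(d[1],d[0])))
h=g(308,197)-g(258,197);print('head y heading',np.degrees(np.arctan2(h[1],h[0])))
o=f-.075*d;o2=t+.065*d;print(o,o2,'cradle ends')
o=(o+o2)/2
print('tool heading',np.degrees(np.arctan2(R[1,0],R[0,0])),'move',R.T@(o-p)/.04)
# black cradle corners at base/cheeks: check axis
cs,cd=viewer.camera_info('scene'),viewer.camera_info('side')
E
```

```text
len 0.13594859950872615 headlen 0.025490680204934106 headw 0.04811752250960345 barw 0.030441949887718367
f [0.5479 0.2808 0.064 ] t [0.4932 0.4052 0.064 ] yaw -66.23964835374117
head y heading 25.030225443874183
[0.5177 0.3494 0.064 ] [0.5194 0.3457 0.064 ] cradle ends
tool heading 24.91253772843411 move [ 0.5212 -1.3922  5.7036]
```

```bash
python3 -m crank '[{"x":0.26,"y":-0.65,"z":0.3,"rx":0,"ry":0,"rz":0.14,"fingers":70},{"x":0.26,"y":-0.72,"z":0.4,"rx":0,"ry":0,"rz":0,"fingers":70},{"x":0,"y":0,"z":1,"rx":0,"ry":0,"rz":0,"fingers":70},{"x":0,"y":0,"z":1,"rx":0,"ry":0,"rz":0,"fingers":70},{"x":0,"y":0,"z":0.5,"rx":0,"ry":0,"rz":0,"fingers":70},{"x":0,"y":0,"z":0,"rx":0,"ry":0,"rz":0,"fingers":70},{"x":0,"y":0,"z":0,"rx":0,"ry":0,"rz":0,"fingers":70}]'
python3 - <<'E'
from h import *
im,ci=shot('wrist','w9.png');s=r.observe();print(s['tcp_pos'])
R=np.array(s['tcp_rot']);print(np.degrees(np.arctan2(R[1,0],R[0,0])),proj(ci,[.5183,.348,.064]))
cv2.imwrite('pics/w9b.png',im[:,:,::-1])
E
```

```text
time_s: 17.75
tcp_pos: [0.5197, 0.3472, 0.1646]
tcp_rot: [[0.912, 0.411, 0.0], [0.411, -0.912, -0.0], [0.0, 0.0, -1.0]]
wrist_force: [0.3, 0.5, 0.5]
grip_width: 0.0594
[0.52034508 0.34770039 0.16553245]
24.250013045356273 (np.float64(262.1208714896454), np.float64(226.85508577726438))
```

View pics/w9b.png

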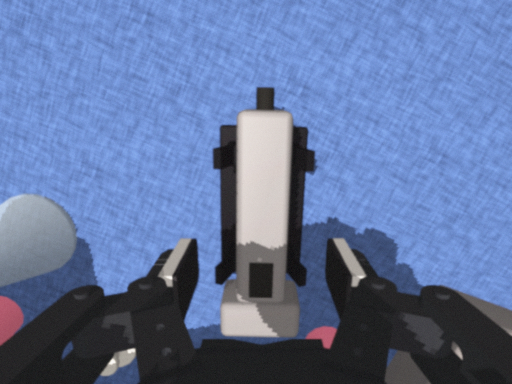

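The bar lies centred between the fingers: tail centre (265,111), head front centre (260,335), and cheeks only near the two ends.

```bash
python3 - <<'E'
from h import *
np.set_printoptions(precision=4,suppress=True)
ci=viewer.camera_info('wrist');s=r.observe();R=np.array(s['tcp_rot']);p=np.array(s['tcp_pos'])
f,t=onz(ci,260.5,335,.064),onz(ci,264.5,111,.064);d=(f-t)/np.linalg.norm(f-t)
print(np.linalg.norm(f-t),np.degrees(np.arctan2(d[1],d[0])),f-.075*d,t+.065*d)
o=(f-.075*d+t+.065*d)/2;print(o,R.T@(o-p)/.04)
E
```

```text
0.13773782635222556 -66.69921195655633 [0.5189 0.3495 0.064 ] [0.5198 0.3474 0.064 ]
[0.5194 0.3484 0.064 ] [-0.0199 -0.0267  2.5383]
```

```bash
python3 -m crank '[{"x":-0.02,"y":-0.02,"z":0.5,"rx":0,"ry":0,"rz":0.13,"fingers":70},{"x":0,"y":0,"z":0.6,"rx":0,"ry":0,"rz":0,"fingers":70},{"x":0,"y":0,"z":0.4,"rx":0,"ry":0,"rz":0,"fingers":70},{"x":0,"y":0,"z":0,"rx":0,"ry":0,"rz":0,"fingers":70},{"x":0,"y":0,"z":0,"rx":0,"ry":0,"rz":0,"fingers":70}]'
python3 -m crank '[{"x":0,"y":0,"z":0,"rx":0,"ry":0,"rz":0,"fingers":0},{"x":0,"y":0,"z":0,"rx":0,"ry":0,"rz":0,"fingers":0},{"x":0,"y":0,"z":0,"rx":0,"ry":0,"rz":0,"fingers":0},{"x":0,"y":0,"z":0,"rx":0,"ry":0,"rz":0,"fingers":0},{"x":0,"y":0,"z":0,"rx":0,"ry":0,"rz":0,"fingers":0}]'

```

```text
time_s: 18.3
tcp_pos: [0.5192, 0.3486, 0.1056]
tcp_rot: [[0.916, 0.401, 0.002], [0.401, -0.916, 0.001], [0.002, -0.0, -1.0]]
wrist_force: [-0.1, 0.4, 0.7]
grip_width: 0.0598
time_s: 18.8
tcp_pos: [0.5192, 0.3489, 0.1057]
tcp_rot: [[0.916, 0.401, 0.003], [0.401, -0.916, 0.001], [0.003, -0.0, -1.0]]
wrist_force: [0.4, -0.6, 5.6]
grip_width: 0.0293
```

Gripped at 29 mm. Before moving I'll pin down the label from pictures already taken (w2 wrist, b8 side).

```bash
python3 - <<'E'
from h import *
import pickle
np.set_printoptions(precision=4,suppress=True)
w2=pickle.load(open('w2.pkl','rb'));w8=pickle.load(open('w8.pkl','rb'));cd=viewer.camera_info('side')
# w7 camera: pose from tool-camera transform (w8 state still valid: rebuild from now)
s=r.observe();X=np.eye(4);X[:3,:3]=s['tcp_rot'];X[:3,3]=s['tcp_pos'];E=np.linalg.inv(X)@np.array(viewer.camera_info('wrist')['pose'])
Y=np.eye(4);c,sn=np.cos(np.radians(16)),np.sin(np.radians(16));Y[:3,:3]=[[c,sn,0],[sn,-c,0],[0,0,-1]];Y[:3,3]=[.4804,-.0958,.1392]
w7=dict(w2);w7['pose']=Y@E
def quad(fn,x0,x1,y0,y1,th):
    g=cv2.cvtColor(cv2.imread('pics/'+fn),cv2.COLOR_BGR2GRAY)[y0:y1,x0:x1]
    m=(g<th).astype(np.uint8);m=cv2.morphologyEx(m,cv2.MORPH_CLOSE,np.ones((5,5)))
    cs,_=cv2.findContours(m,0,2);c=max(cs,key=cv2.contourArea)
    b=cv2.boxPoints(cv2.minAreaRect(c))+[x0,y0];print(fn,cv2.contourArea(c),b.mean(0),b.tolist());return b
q2=quad('w2.png',184,236,298,332,75);q7=quad('w7.png',300,432,116,160,80);qs=quad('b8.png',262,286,191,211,85)
for n,ci,q in(('w7',w7,q7),('w2',w2,q2)):
    print(n,tri(ci,q.mean(0),cd,qs.mean(0)), 'plane',[onz(ci,*u,.072)[:2] for u in q], onz(ci,*q.mean(0),.072))
print('side plane',onz(cd,*qs.mean(0),.072))
cv2.imwrite('pics/lab.png',np.vstack([cv2.resize(cv2.imread('pics/'+f)[y0:y1,x0:x1],(700,h)) for f,x0,x1,y0,y1,h in(('w7.png',280,470,105,185,295),('b8.png',255,295,186,216,300))]))
E
```

```text
w2.png 58.5 [187.5 307.5] [[184.0, 298.0], [191.0, 298.0], [191.0, 317.0], [184.0, 317.0]]
w7.png 1558.0 [357. 135.] [[310.03397369384766, 146.11669158935547], [311.0265884399414, 120.30871391296387], [403.96602630615234, 123.88330841064453], [402.9734115600586, 149.6912841796875]]
b8.png 4.0 [263.5 209. ] [[262.0, 208.0], [265.0, 208.0], [265.0, 210.0], [262.0, 210.0]]
w7 (array([ 0.5248, -0.0301,  0.015 ]), np.float64(0.009467974951845124)) plane [array([ 0.4851, -0.0414]), array([ 0.4821, -0.0311]), array([ 0.5204, -0.0214]), array([ 0.5242, -0.0317])] [ 0.5028 -0.0314  0.072 ]
w2 (array([0.4767, 0.0261, 0.1283]), np.float64(0.026436461530050054)) plane [array([ 0.4688, -0.0216]), array([ 0.4761, -0.0194]), array([ 0.4813, -0.0429]), array([ 0.4739, -0.0452])] [ 0.475  -0.0321  0.072 ]
side plane [0.5    0.0062 0.072 ]
```

View pics/lab.png

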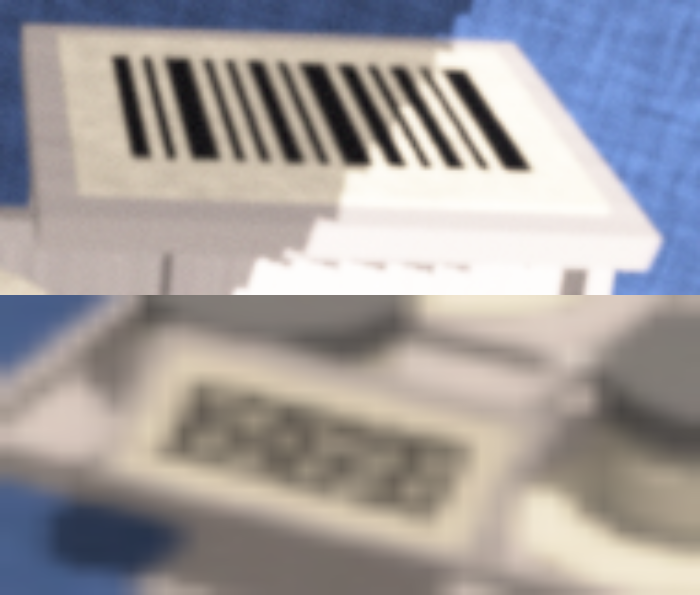

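The crop shows the label clearly. In w7 its corners are at crop (55,35), (513,42), (612,215) and (80,198); in the side view the bars centre at crop (316,155).

```bash
cat > lab.py <<'E'
from h import *
import pickle
np.set_printoptions(precision=4,suppress=True)
w2=pickle.load(open('w2.pkl','rb'));cd=viewer.camera_info('side')
s=r.observe();X=np.eye(4);X[:3,:3]=s['tcp_rot'];X[:3,3]=s['tcp_pos'];E=np.linalg.inv(X)@np.array(viewer.camera_info('wrist')['pose'])
Y=np.eye(4);c,sn=np.cos(np.radians(16.05)),np.sin(np.radians(16.05));Y[:3,:3]=[[c,sn,0],[sn,-c,0],[0,0,-1]];Y[:3,3]=[.4804,-.0958,.1392]
w7=dict(w2);w7['pose']=Y@E
f=lambda x,y:(280+x/3.684-.36,105+y/3.6875-.36)
K=[onz(w7,*f(*u),z) for u,z in(((55,35),.0566),((513,42),.0566),((612,215),.0874),((80,198),.0874))]
B=[onz(w7,*f(*u),z) for u,z in(((112,57),.062),((465,70),.062),((528,170),.082),((135,158),.082))]
hd=lambda a:np.degrees(np.arctan2(a[1],a[0]))
for n,q in(('label',K),('bars',B)):
    print(n,np.array(q),'mid',np.mean(q,0),'w',np.linalg.norm(q[1]-q[0]),np.linalg.norm(q[2]-q[3]),'h',np.linalg.norm(q[3]-q[0]),np.linalg.norm(q[2]-q[1]),'yaw',hd(q[1]-q[0]),hd(q[2]-q[3]))
print('side',onz(cd,272.6,201,.072),'side bars yaw',[hd(onz(cd,255+b[0]/17.5,186+b[1]/10,z)-onz(cd,255+a[0]/17.5,186+a[1]/10,z)) for a,b,z in(((478,150),(195,85),.082),((430,225),(160,160),.062))])
# w2 independent
print('w2',onz(w2,331*.64,491*.64,.072))
m=np.mean(K,0)
E
python3 lab.py
```

```text
label [[ 0.4762 -0.0306  0.0566]
 [ 0.5325 -0.0149  0.0566]
 [ 0.5354 -0.0315  0.0874]
 [ 0.4806 -0.0456  0.0874]] mid [ 0.5062 -0.0306  0.072 ] w 0.05836626618799044 0.05660387903111012 h 0.03455010066577753 0.03512757888161013 yaw 15.612161730976577 14.442816524807837
bars [[ 0.4832 -0.0311  0.062 ]
 [ 0.5255 -0.0203  0.062 ]
 [ 0.5275 -0.0296  0.082 ]
 [ 0.4858 -0.0405  0.082 ]] mid [ 0.5055 -0.0304  0.072 ] w 0.043685559797269936 0.043119896387751544 h 0.02224376913099968 0.022174971854705936 yaw 14.382139438149606 14.595063699840312
side [ 0.501  -0.0278  0.072 ] side bars yaw [np.float64(15.796221734691144), np.float64(15.03414916429201)]
w2 [ 0.5024 -0.0328  0.072 ]
```

The label estimates agree within about 3 mm: middle ≈ (0.502, −0.030, 0.072), tray yaw ≈ 14.8°. Lift and carry, turn 8.9° about z, then pitch 25° nose-down.

```bash
python3 -m crank '[{"x":0,"y":0,"z":-0.2,"rx":0,"ry":0,"rz":0,"fingers":0},{"x":0,"y":0,"z":-0.5,"rx":0,"ry":0,"rz":0,"fingers":0},{"x":0,"y":0,"z":-0.8,"rx":0,"ry":0,"rz":0,"fingers":0},{"x":0,"y":0,"z":-0.8,"rx":0,"ry":0,"rz":0,"fingers":0},{"x":0,"y":0,"z":-0.8,"rx":0,"ry":0,"rz":0,"fingers":0},{"x":-0.2,"y":0.3,"z":-0.6,"rx":0,"ry":0,"rz":0,"fingers":0},{"x":-0.4,"y":0.6,"z":-0.2,"rx":0,"ry":0,"rz":0,"fingers":0},{"x":-0.5,"y":0.8,"z":0,"rx":0,"ry":0,"rz":0,"fingers":0},{"x":-0.5,"y":0.8,"z":0,"rx":0,"ry":0,"rz":0,"fingers":0},{"x":-0.5,"y":0.8,"z":0,"rx":0,"ry":0,"rz":0,"fingers":0}]'
python3 -m crank '[{"x":-0.5,"y":0.8,"z":0,"rx":0,"ry":0,"rz":0,"fingers":0},{"x":-0.5,"y":0.7,"z":0,"rx":0,"ry":0,"rz":0,"fingers":0},{"x":-0.4,"y":0.5,"z":0,"rx":0,"ry":0,"rz":0,"fingers":0},{"x":-0.2,"y":0.3,"z":0,"rx":0,"ry":0,"rz":0.4,"fingers":0},{"x":0,"y":0,"z":0,"rx":0,"ry":0,"rz":0.7,"fingers":0},{"x":0,"y":0,"z":0,"rx":0,"ry":0,"rz":0.67,"fingers":0},{"x":0,"y":0,"z":0,"rx":0.5,"ry":0,"rz":0,"fingers":0},{"x":0,"y":0,"z":0,"rx":0.7,"ry":0,"rz":0,"fingers":0},{"x":0,"y":0,"z":0,"rx":0.7,"ry":0,"rz":0,"fingers":0},{"x":0,"y":0,"z":0,"rx":0.7,"ry":0,"rz":0,"fingers":0}]'
python3 -m crank '[{"x":0,"y":0,"z":0,"rx":0.7,"ry":0,"rz":0,"fingers":0},{"x":0,"y":0,"z":0,"rx":0.7,"ry":0,"rz":0,"fingers":0},{"x":0,"y":0,"z":0,"rx":0.6,"ry":0,"rz":0,"fingers":0},{"x":0,"y":0,"z":0,"rx":0.4,"ry":0,"rz":0,"fingers":0},{"x":0,"y":0,"z":0,"rx":0,"ry":0,"rz":0,"fingers":0},{"x":0,"y":0,"z":0,"rx":0,"ry":0,"rz":0,"fingers":0}]'
cat > aim.py <<'E'
from h import *
np.set_printoptions(precision=4,suppress=True)
from scipy.spatial.transform import Rotation as Ro
L=np.array([.502,-.030,.072]);ps=np.radians(14.8)
n=np.array([-np.sin(ps)*.9063,np.cos(ps)*.9063,.4226]);x=np.array([np.cos(ps),np.sin(ps),0]);y=-n;z=np.cross(x,y);Rt=np.c_[x,y,z]
W=L+.07*n;T=W-.0755*y-.0587*z
s=r.observe();R=np.array(s['tcp_rot']);p=np.array(s['tcp_pos'])
print('T',T,'move',R.T@(T-p)/.04,'turn',np.degrees(Ro.from_matrix(R.T@Rt).as_rotvec())/5,s['wrist_force'],s['q'],s['grip_width'])
w=p+R@[0,.0755,.0587];e=L-w;print('window',w,'dist',np.linalg.norm(e),'beam',e/np.linalg.norm(e)@R[:,1],'off in label',Rt.T@(w-L))
E
python3 aim.py
```

```text
time_s: 19.8
tcp_pos: [0.4935, 0.1925, 0.2603]
tcp_rot: [[0.916, 0.402, 0.0], [0.402, -0.916, -0.0], [-0.0, 0.0, -1.0]]
wrist_force: [0.0, -0.3, -1.8]
grip_width: 0.029
time_s: 20.8
tcp_pos: [0.4728, 0.0843, 0.2603]
tcp_rot: [[0.967, 0.249, -0.058], [0.255, -0.942, 0.22], [0.0, -0.227, -0.974]]
wrist_force: [-0.9, -0.6, -2.3]
grip_width: 0.0293
time_s: 21.4
tcp_pos: [0.4727, 0.0839, 0.2599]
tcp_rot: [[0.967, 0.232, -0.108], [0.256, -0.876, 0.408], [-0.0, -0.422, -0.907]]
wrist_force: [0.1, -0.8, -2.0]
grip_width: 0.0289
T [0.4747 0.0735 0.1867] move [-0.0192  1.0103  1.5472] turn [0.0081 0.0026 0.0019] [ 0.0659 -0.8458 -1.9815] [ -9.6939  18.8288 -21.4499  60.6559  22.5753  63.3049] 0.028867162688241552
window [0.4839 0.0416 0.1748] dist 0.1265895722214732 beam 0.8718665892610168 off in label [ 0.0008 -0.1104 -0.0619]
```

```bash
python3 -m crank '[{"x":0,"y":0.2,"z":0.3,"rx":0,"ry":0,"rz":0,"fingers":0},{"x":0,"y":0.3,"z":0.45,"rx":0,"ry":0,"rz":0,"fingers":0},{"x":-0.02,"y":0.3,"z":0.45,"rx":0,"ry":0,"rz":0,"fingers":0},{"x":0,"y":0.2,"z":0.3,"rx":0,"ry":0,"rz":0,"fingers":0},{"x":0,"y":0.01,"z":0.05,"rx":0,"ry":0,"rz":0,"fingers":0},{"x":0,"y":0,"z":0,"rx":0,"ry":0,"rz":0,"fingers":0},{"x":0,"y":0,"z":0,"rx":0,"ry":0,"rz":0,"fingers":0}]'
python3 aim.py
python3 - <<'E'
from h import *
np.set_printoptions(precision=4,suppress=True)
a,cs=shot('scene','a10.png');b,cd=shot('side','b10.png');w,cw=shot('wrist','w10.png')
s=r.observe();R=np.array(s['tcp_rot']);p=np.array(s['tcp_pos'])
# predicted scanner top-head corners vs images: tool (x +-.025, y .0755/.0505, z .0757-.034)
for n,c in(('scene',cs),('side',cd),('wrist',cw)):
    print(n,[tuple(np.round(proj(c,p+R@np.array(q)),1)) for q in((-.025,.0755,.0417),(.025,.0755,.0417),(0,-.0645,.0417))],'label',np.round(proj(c,[.502,-.03,.072]),1))
E
```

```text
time_s: 22.1
tcp_pos: [0.4749, 0.0738, 0.1875]
tcp_rot: [[0.967, 0.233, -0.107], [0.256, -0.876, 0.408], [0.001, -0.422, -0.907]]
wrist_force: [0.6, 0.5, -1.4]
grip_width: 0.0293
T [0.4747 0.0735 0.1867] move [-0.0089  0.0131  0.0158] turn [ 0.0068 -0.0097  0.0153] [ 0.5789  0.5049 -1.4302] [-10.8141  23.9254 -26.0572  51.3508  22.3928  62.0696] 0.029342101657361695
window [0.4862 0.0316 0.1024] dist 0.07049294474886102 beam 0.9999119596697694 off in label [ 0.0005 -0.0705 -0.0007]
scene [(np.float64(256.5), np.float64(163.1)), (np.float64(263.4), np.float64(175.2)), (np.float64(302.8), np.float64(142.0))] label [241.3 185.2]
side [(np.float64(272.5), np.float64(207.8)), (np.float64(253.0), np.float64(199.5)), (np.float64(234.0), np.float64(227.3))] label [272.9 200.3]
wrist [(np.float64(210.7), np.float64(425.2)), (np.float64(317.2), np.float64(425.2)), (np.float64(264.4), np.float64(116.3))] label [262.7 483. ]
```

The aim by the numbers: distance 70.5 mm, off-axis under 1 mm, squareness 0.76°. The label's projected position matches all the views to within 2 px. Hold still.

```bash
python3 -m crank '[{"x":0,"y":0,"z":0,"rx":0,"ry":0,"rz":0,"fingers":0},{"x":0,"y":0,"z":0,"rx":0,"ry":0,"rz":0,"fingers":0},{"x":0,"y":0,"z":0,"rx":0,"ry":0,"rz":0,"fingers":0},{"x":0,"y":0,"z":0,"rx":0,"ry":0,"rz":0,"fingers":0},{"x":0,"y":0,"z":0,"rx":0,"ry":0,"rz":0,"fingers":0},{"x":0,"y":0,"z":0,"rx":0,"ry":0,"rz":0,"fingers":0},{"x":0,"y":0,"z":0,"rx":0,"ry":0,"rz":0,"fingers":0},{"x":0,"y":0,"z":0,"rx":0,"ry":0,"rz":0,"fingers":0},{"x":0,"y":0,"z":0,"rx":0,"ry":0,"rz":0,"fingers":0},{"x":0,"y":0,"z":0,"rx":0,"ry":0,"rz":0,"fingers":0}]'
python3 aim.py
python3 - <<'E'
from h import *
# detect bars + head in side/scene pictures numerically
b=cv2.imread('pics/b10.png');g=cv2.cvtColor(b,cv2.COLOR_BGR2GRAY)
print(g[190:216:2,246:290:2])
a=cv2.cvtColor(cv2.imread('pics/a10.png'),cv2.COLOR_BGR2GRAY);print(a[160:204:2,230:274:2])
E
```

```text
time_s: 23.25
tcp_pos: [0.4745, 0.0735, 0.1866]
tcp_rot: [[0.967, 0.232, -0.108], [0.256, -0.876, 0.409], [0.0, -0.423, -0.906]]
wrist_force: [0.1, 0.3, -2.0]
grip_width: 0.0289
T [0.4747 0.0735 0.1867] move [ 0.0036  0.0006 -0.0025] turn [-0.0001  0.0014  0.0034] [ 0.0563  0.2877 -1.9516] [-10.8565  23.9972 -26.1164  51.3074  22.3894  62.0573] 0.02893094266326333
window [0.4857 0.0314 0.1015] dist 0.07002202977842359 beam 0.9999977971569463 off in label [-0.0001 -0.07    0.0001]
[[ 37  29  38  35  33  38  32  25  29  27  27  29  27  28  32  60 101 105
  107 108 110 109]
 [ 29  39  40  39  38  28  27  25  27  27  27  27  27  27  43  73 108 111
  108 106 106 101]
 [ 36  41  39  40  34  27  27  23  26  26  27  28  28  36  52  50  74 108
  110 109 105  91]
 [ 36  38  40  39  26  26  26  22  26  29  27  29  51  57  55  54  51  68
   60  76 100  98]
 [ 32  33  39  33  26  28  26  26  26  25  41  71  82  62  55  53  47  43
   44  36  96 102]
 [ 25  45  48  43  28  27  28  27  24  30 109  89  73  55  52  45  29  27
   39  52  97 110]
 [ 35  49  55  64  36  27  28  22  23  31 101 136  88  55
[... 1941 characters left out ...]
0  66  63  70  71  71  69  72
   67  64  69  70]
 [143  62  68  66 127 123 142 151  49  66  70  71  72  67  70  69  72  69
   72  71  66  67]
 [126 101  67  69 110 116 132 134 142  70  65  67  66  69  67  71  69  74
   73  69  71  69]
 [143 146  71  83 109 124 131  92 138 101  70  67  67  63  63  68  73  72
   73  71  69  69]
 [126 133 150 148 131 124 126  97  73 101  69  69  68  69  66  76  65  68
   69  67  67  75]
 [ 88  86 145 146 147 118 130 116  69  68  73  70  72  73  73  69  70  70
   66  69 178 252]
 [ 88  85 102 149 149 134 128 113  67  73  69  71  71  69  68  71  73  75
   68 163 253 252]
 [ 85  87  88 146 148 144 125 175  66  72  74  68  68  70  68  72  74  68
   71 255 253 253]]
```

Settled at 70.0 mm and on axis. I'll hold a bit longer for margin, then rise vertically, untilt and turn back.

```bash
python3 -m crank '[{"x":0,"y":0,"z":0,"rx":0,"ry":0,"rz":0,"fingers":0},{"x":0,"y":0,"z":0,"rx":0,"ry":0,"rz":0,"fingers":0},{"x":0,"y":0,"z":0,"rx":0,"ry":0,"rz":0,"fingers":0},{"x":0,"y":0,"z":0,"rx":0,"ry":0,"rz":0,"fingers":0},{"x":0,"y":0,"z":0,"rx":0,"ry":0,"rz":0,"fingers":0},{"x":0,"y":0,"z":0,"rx":0,"ry":0,"rz":0,"fingers":0},{"x":0,"y":-0.2,"z":-0.3,"rx":0,"ry":0,"rz":0,"fingers":0},{"x":0,"y":-0.3,"z":-0.45,"rx":0,"ry":0,"rz":0,"fingers":0},{"x":0,"y":-0.3,"z":-0.45,"rx":0,"ry":0,"rz":0,"fingers":0},{"x":0,"y":-0.2,"z":-0.35,"rx":0,"ry":0,"rz":0,"fingers":0}]'
python3 -m crank '[{"x":0,"y":0,"z":0,"rx":-0.4,"ry":0,"rz":0,"fingers":0},{"x":0,"y":0,"z":0,"rx":-0.7,"ry":0,"rz":0,"fingers":0},{"x":0,"y":0,"z":0,"rx":-0.8,"ry":0,"rz":0,"fingers":0},{"x":0,"y":0,"z":0,"rx":-0.8,"ry":0,"rz":0,"fingers":0},{"x":0,"y":0,"z":0,"rx":-0.8,"ry":0,"rz":0,"fingers":0},{"x":0,"y":0,"z":0,"rx":-0.8,"ry":0,"rz":0,"fingers":0},{"x":0,"y":0,"z":0,"rx":-0.7,"ry":0,"rz":-0.4,"fingers":0},{"x":0,"y":0,"z":0,"rx":0,"ry":0,"rz":-0.7,"fingers":0},{"x":0,"y":0,"z":0,"rx":0,"ry":0,"rz":-0.67,"fingers":0},{"x":0,"y":0,"z":0,"rx":0,"ry":0,"rz":0,"fingers":0}]'
cat > back.py <<'E'
from h import *
np.set_printoptions(precision=4,suppress=True)
from scipy.spatial.transform import Rotation as Ro
G=np.array([.5192,.3489,.1057]);a=np.radians(23.65);Rt=np.array([[np.cos(a),np.sin(a),0],[np.sin(a),-np.cos(a),0],[0,0,-1]])
s=r.observe();R=np.array(s['tcp_rot']);p=np.array(s['tcp_pos'])
print('move',R.T@(G-p)/.04,'turn',np.degrees(Ro.from_matrix(R.T@Rt).as_rotvec())/5,s['wrist_force'],s['time_s'])
E
python3 back.py
```

```text
time_s: 24.25
tcp_pos: [0.472, 0.0835, 0.2609]
tcp_rot: [[0.967, 0.232, -0.108], [0.256, -0.876, 0.409], [0.001, -0.423, -0.906]]
wrist_force: [-0.1, -1.2, -1.8]
grip_width: 0.0293
time_s: 25.25
tcp_pos: [0.4714, 0.0836, 0.2589]
tcp_rot: [[0.916, 0.402, 0.0], [0.402, -0.916, -0.0], [0.0, 0.0, -1.0]]
wrist_force: [0.3, 0.4, -2.8]
grip_width: 0.0291
move [ 3.758  -5.5963  3.8297] turn [ 0.0042 -0.0034  0.0064] [ 0.2596  0.3567 -2.7665] 25.25
```

```bash
python3 -m crank '[{"x":0.25,"y":-0.4,"z":0,"rx":0,"ry":0,"rz":0,"fingers":0},{"x":0.5,"y":-0.7,"z":0,"rx":0,"ry":0,"rz":0,"fingers":0},{"x":0.5,"y":-0.75,"z":0,"rx":0,"ry":0,"rz":0,"fingers":0},{"x":0.5,"y":-0.75,"z":0,"rx":0,"ry":0,"rz":0,"fingers":0},{"x":0.5,"y":-0.75,"z":0,"rx":0,"ry":0,"rz":0,"fingers":0},{"x":0.5,"y":-0.75,"z":0,"rx":0,"ry":0,"rz":0,"fingers":0},{"x":0.5,"y":-0.75,"z":0,"rx":0,"ry":0,"rz":0,"fingers":0},{"x":0.4,"y":-0.55,"z":0,"rx":0,"ry":0,"rz":0,"fingers":0},{"x":0.1,"y":-0.2,"z":0,"rx":0,"ry":0,"rz":0,"fingers":0},{"x":0,"y":0,"z":0,"rx":0,"ry":0,"rz":0,"fingers":0}]'
python3 -m crank '[{"x":0,"y":0,"z":0.6,"rx":0,"ry":0,"rz":0,"fingers":0},{"x":0,"y":0,"z":0.8,"rx":0,"ry":0,"rz":0,"fingers":0},{"x":0,"y":0,"z":0.8,"rx":0,"ry":0,"rz":0,"fingers":0},{"x":0,"y":0,"z":0.5,"rx":0,"ry":0,"rz":0,"fingers":0},{"x":0,"y":0,"z":0,"rx":0,"ry":0,"rz":0,"fingers":0},{"x":0,"y":0,"z":0,"rx":0,"ry":0,"rz":0,"fingers":0}]'
python3 back.py
```

```text
time_s: 26.25
tcp_pos: [0.5189, 0.3493, 0.2588]
tcp_rot: [[0.916, 0.402, 0.0], [0.402, -0.916, -0.001], [-0.0, 0.001, -1.0]]
wrist_force: [0.3, -0.7, -1.9]
grip_width: 0.0294
time_s: 26.85
tcp_pos: [0.5194, 0.3475, 0.1521]
tcp_rot: [[0.917, 0.4, 0.0], [0.4, -0.917, -0.0], [0.0, 0.001, -1.0]]
wrist_force: [0.8, -0.3, -1.5]
grip_width: 0.0294
move [ 0.0079 -0.0349  1.1602] turn [ 0.0067 -0.0023 -0.0142] [ 0.8376 -0.3498 -1.475 ] 26.85
```

```bash
python3 -m crank '[{"x":0.01,"y":-0.03,"z":0.4,"rx":0,"ry":0,"rz":0,"fingers":0},{"x":0,"y":0,"z":0.4,"rx":0,"ry":0,"rz":0,"fingers":0},{"x":0,"y":0,"z":0.25,"rx":0,"ry":0,"rz":0,"fingers":0},{"x":0,"y":0,"z":0.05,"rx":0,"ry":0,"rz":0,"fingers":0},{"x":0,"y":0,"z":0,"rx":0,"ry":0,"rz":0,"fingers":0},{"x":0,"y":0,"z":0,"rx":0,"ry":0,"rz":0,"fingers":0}]'
python3 back.py
```

```text
time_s: 27.45
tcp_pos: [0.5201, 0.3502, 0.1089]
tcp_rot: [[0.916, 0.401, 0.003], [0.401, -0.916, 0.001], [0.003, 0.0, -1.0]]
wrist_force: [0.1, 0.7, -1.3]
grip_width: 0.0295
move [-0.0332  0.0208  0.081 ] turn [ 0.0011 -0.0319  0.0027] [ 0.1253  0.7174 -1.2841] 27.45
```

```bash
python3 -m crank '[{"x":-0.02,"y":0.03,"z":0.04,"rx":0,"ry":0,"rz":0,"fingers":0},{"x":0,"y":0,"z":0,"rx":0,"ry":0,"rz":0,"fingers":0}]'
python3 -m crank '[{"x":0,"y":0,"z":0.04,"rx":0,"ry":0,"rz":0,"fingers":0},{"x":0,"y":0,"z":0,"rx":0,"ry":0,"rz":0,"fingers":0},{"x":0,"y":0,"z":0,"rx":0,"ry":0,"rz":0,"fingers":0}]';python3 back.py
```

```text
time_s: 27.65
tcp_pos: [0.5193, 0.3484, 0.1066]
tcp_rot: [[0.916, 0.401, 0.001], [0.401, -0.916, 0.0], [0.001, 0.0, -1.0]]
wrist_force: [0.0, 0.3, -2.2]
grip_width: 0.029
time_s: 27.95
tcp_pos: [0.5194, 0.3486, 0.1057]
tcp_rot: [[0.916, 0.401, 0.002], [0.401, -0.916, 0.0], [0.002, 0.0, -1.0]]
wrist_force: [-3.2, -1.8, 6.4]
grip_width: 0.029
move [-0.0006 -0.0093  0.0001] turn [ 0.0034 -0.0217  0.0037] [-3.2495 -1.7889  6.3772] 27.95
```

It's seated: the pose is within 0.4 mm of the pick-up pose, with 6 N of support. I'll release, rise, and back off to the earlier vantage so the pictures can be compared.

```bash
python3 -m crank '[{"x":0,"y":0,"z":0,"rx":0,"ry":0,"rz":0,"fingers":60},{"x":0,"y":0,"z":0,"rx":0,"ry":0,"rz":0,"fingers":70},{"x":0,"y":0,"z":0,"rx":0,"ry":0,"rz":0,"fingers":70},{"x":0,"y":0,"z":-0.3,"rx":0,"ry":0,"rz":0,"fingers":70},{"x":0,"y":0,"z":-0.6,"rx":0,"ry":0,"rz":0,"fingers":70},{"x":0,"y":0,"z":-0.9,"rx":0,"ry":0,"rz":0,"fingers":70},{"x":0,"y":0,"z":-1,"rx":0,"ry":0,"rz":0,"fingers":70},{"x":0,"y":0,"z":-1,"rx":0,"ry":0,"rz":0,"fingers":70},{"x":-0.27,"y":0.7,"z":-0.6,"rx":0,"ry":0,"rz":0,"fingers":70},{"x":-0.27,"y":0.7,"z":-0.3,"rx":0,"ry":0,"rz":0,"fingers":70}]'
python3 -m crank '[{"x":0,"y":0,"z":0,"rx":0,"ry":0,"rz":-0.25,"fingers":70},{"x":0,"y":0,"z":0,"rx":0,"ry":0,"rz":0,"fingers":70}]'
python3 - <<'E'
from h import *
import pickle
np.set_printoptions(precision=4,suppress=True)
w,cw=shot('wrist','w11.png');a,_=shot('scene','a11.png');b,_=shot('side','b11.png')
def sc(fn,ci):
    g=cv2.imread('pics/'+fn);h=cv2.cvtColor(g,cv2.COLOR_BGR2HSV);m=((h[...,1]<40)&(h[...,2]>110)).astype(np.uint8)
    m[:, :200]=0;m[:,350:]=0;m[215:]=0
    cs,_=cv2.findContours(m,0,2);c=max(cs,key=cv2.contourArea);rc=cv2.minAreaRect(c);bx=cv2.boxPoints(rc)
    e=sorted([(bx[i]+bx[(i+1)%4])/2 for i in range(4)],key=lambda q:q[1]);f,t=onz(ci,*e[3],.064),onz(ci,*e[0],.064);d=f-t
    print(fn,cv2.contourArea(c),'front',f,'tail',t,'yaw',np.degrees(np.arctan2(d[1],d[0])),'len',np.linalg.norm(d))
sc('w8.png',pickle.load(open('w8.pkl','rb')));sc('w11.png',cw)
# everything else unchanged? compare scene/side before & after scanning
for x,y in(('a8.png','a11.png'),('b8.png','b11.png')):
    A,B=cv2.imread('pics/'+x),cv2.imread('pics/'+y);D=cv2.absdiff(A,B).max(2)
    m=cv2.morphologyEx((D>40).astype(np.uint8),cv2.MORPH_OPEN,np.ones((2,2)))
    n,_,st,_=cv2.connectedComponentsWithStats(cv2.dilate(m,np.ones((5,5))));print(y,st[1:][st[1:,4]>60].tolist())
E
```

```text
time_s: 28.95
tcp_pos: [0.5225, 0.2889, 0.2967]
tcp_rot: [[0.915, 0.403, 0.006], [0.403, -0.915, 0.002], [0.007, 0.0, -1.0]]
wrist_force: [0.5, -0.8, 0.9]
grip_width: 0.0599
time_s: 29.15
tcp_pos: [0.5219, 0.2882, 0.2936]
tcp_rot: [[0.907, 0.421, 0.002], [0.421, -0.907, 0.001], [0.003, -0.0, -1.0]]
wrist_force: [0.0, 0.7, 0.0]
grip_width: 0.0596
w8.png 5313.5 front [0.5471 0.2793 0.064 ] tail [0.487  0.4032 0.064 ] yaw -64.13147943550635 len 0.13772305677237695
w11.png 5241.0 front [0.5479 0.2794 0.064 ] tail [0.4878 0.4039 0.064 ] yaw -64.22886269318383 len 0.1382825744006352
a11.png [[413, 43, 13, 14, 103]]
b11.png [[445, 0, 40, 111, 1019], [426, 15, 56, 121, 1216], [151, 105, 10, 29, 209]]
```

```bash
python3 - <<'E'
from h import *
for f in('side0','b8','b10','b11'):
    print(f,cv2.imread(f'pics/{f}.png')[100:136:5,148:166:3].mean(2).astype(int).tolist())
for f in('scene0','a8','a11'): print(f,cv2.imread(f'pics/{f}.png')[43:58:4,412:427:3].mean(2).astype(int).tolist())
# pots: settled positions unchanged since w/o arm
a,b=cv2.imread('pics/b8.png'),cv2.imread('pics/b11.png')
print(cv2.absdiff(a,b)[140:235,235:345].max(), r.observe()['wrist_force'])
E
```

```text
side0 [[162, 165, 164, 164, 162, 162], [163, 162, 163, 164, 166, 165], [162, 162, 163, 164, 166, 164], [166, 165, 166, 166, 163, 164], [168, 165, 166, 164, 167, 165], [168, 167, 167, 164, 155, 93], [165, 162, 99, 73, 73, 75], [74, 74, 74, 74, 74, 76]]
b8 [[21, 21, 22, 78, 184, 184], [22, 22, 23, 123, 187, 188], [23, 24, 23, 176, 188, 185], [23, 23, 82, 187, 185, 186], [19, 34, 184, 185, 188, 187], [32, 31, 16, 161, 176, 107], [40, 69, 111, 84, 85, 86], [54, 26, 84, 85, 86, 85]]
b10 [[178, 177, 178, 178, 176, 176], [178, 177, 177, 179, 180, 180], [176, 176, 176, 179, 179, 177], [181, 179, 179, 179, 178, 178], [182, 180, 180, 177, 179, 179], [181, 180, 182, 178, 169, 102], [179, 177, 105, 79, 81, 82], [82, 80, 81, 81, 82, 81]]
b11 [[22, 24, 23, 44, 182, 185], [23, 23, 22, 69, 187, 189], [24, 23, 21, 143, 187, 185], [24, 23, 36, 187, 186, 186], [23, 22, 163, 184, 188, 187], [23, 54, 23, 112, 177, 107], [53, 26, 99, 85, 85, 86], [56, 27, 82, 86, 85, 86]]
scene0 [[163, 161, 162, 161, 162], [161, 160, 164, 162, 162], [164, 162, 162, 165, 165], [103, 102, 106, 104, 102]]
a8 [[31, 33, 31, 32, 165], [35, 34, 29, 157, 164], [26, 34, 152, 160, 165], [77, 104, 107, 105, 105]]
a11 [[36, 36, 35, 52, 166], [33, 27, 38, 162, 161], [21, 75, 161, 161, 167], [103, 103, 103, 102, 103]]
26 [ 0.24137231 -0.432497    0.54520111]
```

Those differences are only the arm's own silhouette. The tray region hasn't changed, so I'll hand in.

```bash
python3 -c "
from rig import workorder
print(workorder.finish_job())"
```

```text
the job is handed in; nothing more can be done
None
```

I put both loose pots in the empty compartments, scanned the label, laid the scanner back in its cradle and handed the job in at about 29 s of the 72 s allowed. `finish_job` gives no verdict.

**Pots:** After the second pot was placed, the scene and side pictures showed all six pots upright, one per compartment. The tray looked the same before and after the scan.

**Scan:** By the arm's measured pose, the window was 70 mm from my estimate of the label's middle, and the aim was within 1 mm and 1° throughout. I held it there for more than a second, after about 0.2 s of settling.

**Scanner return:** It went back within 1 mm and 0.1° of its first pose, measured from nearly the same viewpoint, facing the same way.

**Other objects:** Comparing the scene and side pictures before and after the scan showed only the arm's own outline changing. I did not make that comparison against the pictures from the very start.

**Disagreements:**
- My separate views of the label's middle differed by about 3–5 mm. I used a middle value, so the true aim could be off by a few millimetres.
- I could not check the aim in the wrist camera, because the label was outside its picture during the scan.
- My estimates of the pad positions also differed by about 5 mm. The last pictures showed both pots on their pads.

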